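Pack the clamp set into its fitted box

ROBOT

A 6-joint arm with a two-finger parallel gripper is mounted at the origin on the work surface. World frame = base frame: x ahead of the robot, y to its left, z up, the work surface at z = 0. Lengths are in mm, angles in rad, forces in N, time in s.
With the tool pointing down it reaches from about 200 to 875 mm from the base axis. Payload 3.4 kg.
Tool frame: the origin (TCP) lies on the front face of the gripper's body, between the roots of the fingers; the fingertips stand 97 mm ahead of it and the grasp point (between the pads) lies 78 mm ahead of it; z points along the fingers, y is the direction in which the jaws open and shut (so a half turn about z gives the same grasp; the last joint's range is limited). The gripper opens to 94 mm and grips with 3 to 60 N. Pads are 16 mm wide; open, the fingers measure 119 mm over their backs; the gripper's body (75 mm by 177 mm) begins 78 mm behind the grasp point.
Start: joints at [1.209, 0.276, 1.505, -0, 1.361, -0.121], TCP at [137.138, 558.434, 302.693] pointing down, gripper open.
Joint ranges: [-2.89, 2.89], [-0.75, 2.08], [0.22, 2.7], [-1.18, 4.32], [0.11, 2.71], [-2.7, 2.7]. Speed limits (rad/s): [2.57, 2.57, 3.14, 3.14, 3.14, 3.14].

INTERFACE

Orientations are given as a unit quaternion [w, x, y, z].
In Python, from cell import env gives the robot as it stands. The module is installed in compiled form; this text tells all that it offers.
- The arm moves only by the tool move_arm, never from a script. Its argument "deltas" is a list of rows, each a list of 7 numbers: the finger opening in mm, from 0 to 94, then the shift along the world's x, y, z in mm, then the turn, a rotation vector about the world's x, y, z in rad. A call has 1 to 5 rows; each row is the pose to reach, as a shift and turn from the pose commanded when the call began; what a row does not reach only later rows make up. A row lasts 1/8 s, in which the tool goes at most 62.5 mm and 10.7 degrees, less where a joint would pass 70% of its speed; a pose out of reach is approached as far as the arm can. A call with a gripper value outside its range is refused whole. The fingers move at their own pace and stop on an object; "force" is the grip in N (left out, the last holds). Time passes only in rows, so rows that repeat a pose let the fingers close. It gives the time, the measured TCP pose, the force and the opening at its end, in the units of the state.
- env.read_state(): the state, without advancing time (a new reading comes with each control period).
- env.capture(name): name is "scene" or "top"; returns a dict with "pixels" (480x640x3 uint8, blue, green, red), "z_map" (480x640 float32, mm along the optical axis (not along the pixel's ray), 0 where there is no reading), "intrinsics" (3x3 intrinsics, pixels), "world_from_camera" (4x4, takes a point from camera to world coordinates). Camera axes: x right, y down, z forward; pixel columns grow to the right and rows downward; lengths in mm; the calibration is good to about 2 mm. A picture is of the moment at which its call begins.
- env.close_job(): hands the job in, once; it reports no verdict.
The state is a dict: "t": time; "q": joint angles; "joint_vel": joint speeds; "joint_efforts": joint torques, N m; "eef_pos": TCP position; "orientation": TCP orientation; "force": force on the tool from outside, world axes, zero at the start; "ft_torque": the same for the moment, N m; "width": finger opening in mm.
Only numpy, scipy, OpenCV 4.12 (cv2) and the standard library are available. Lean on these libraries where they do the work, as an engineer would, in place of code of your own. Each camera call takes 0.05 s, during which the arm holds its last target. There are 200 camera calls.

TASK

Pack the drill-press clamp set into its open plywood box: every collar on the bench goes over the stepped post, fully home on its own step, and the three brackets and the bridge stand upright and flat on the box floor, in the row plain, low-lip, high-lip bracket, bridge, with the bridge over the post and collars. Each lip has to lie over the foot of the bracket before it, so only one order of insertion lets them all fit: plain bracket first, then low-lip, then high-lip, and the bridge last, after the collars (widest collar first). There may be one, two or three collars; leave the other things on the bench where they are.

Things in the scene. Friction and masses are not known exactly. Their poses are not given: they have to be found in the camera images.
- box: Open plywood box fixed to the bench, 262 x 68 mm outside, 250 (x) x 56 (y) inside, floor 8 thick, walls 6 thick, 38 high from the bench. Origin: centre of its underside; x runs along its length towards the post. All parts stand on the floor with y = 0 and their x axes along the box's x, with 2 to 3 mm of play between neighbours and 3 mm to each side wall.
- plain_place (a point): Where the plain bracket's origin belongs: on the box floor (z = 8 mm), at box x = -117, y = 0; axes as the box.
- low_place (a point): Where the low-lip bracket's origin belongs: on the box floor, at box x = -64, y = 0; axes as the box.
- high_place (a point): Where the high-lip bracket's origin belongs: on the box floor, at box x = -11, y = 0; axes as the box.
- post_foot (a point): Foot of the fixed steel post, on the box floor at box x = 76 mm, y = 0, axes as the box; the bridge's origin belongs here. Steps: diameter 24 up to 13 above the floor, 16 from 13 to 26, 8 from 26 to the round tip at 46. Each collar's underside rests at its own step whichever others are there: large 0, mid 13, small 26 above the floor.
- plain_bracket: Plain L-shaped bracket, cast aluminium, standing on its foot with an upright plate 12 thick (along x), 50 wide (along y), 78 mm tall. Origin: centre of the underside of the upright plate, z up. Foot: from x = 6 to 44, 10 thick. No lip. 0.2 kg.
- low_bracket: Low-lip bracket, cast aluminium, standing on its foot with an upright plate 12 thick (along x), 50 wide (along y), 78 mm tall. Origin: centre of the underside of the upright plate, z up. Foot: x = 6 to 44, 18 thick. Lip on the other side: x = -33 to -6, from 12 to 20 above the underside. 0.25 kg.
- high_bracket: High-lip bracket, cast aluminium, standing on its foot with an upright plate 12 thick (along x), 50 wide (along y), 78 mm tall. Origin: centre of the underside of the upright plate, z up. Foot: x = 6 to 38, 26 thick. Lip on the other side: x = -33 to -6, from 20 to 28 above the underside. 0.27 kg.
- bridge: Bridge, cast aluminium, 50 wide (y): two legs 10 thick at x = -46 to -36 and 36 to 46, a top plate from 50 to 58 above the underside, a lip on its -x leg from x = -71 to -46, 28 to 36 above the underside, and a grip fin on top at x = -6 to 6, 40 wide (y), 58 to 92 above the underside. Origin: midway between the legs, level with their undersides, z up. 0.3 kg.
- collar_large: Large dark steel collar: outside diameter 44, bore 28, 12 high, lying flat. Origin: centre of its underside. May be absent.
- collar_mid: Middle dark steel collar: outside diameter 38, bore 20, 12 high, lying flat. Origin: centre of its underside. May be absent.
- collar_small: Small dark steel collar: outside diameter 32, bore 12, 12 high, lying flat. Origin: centre of its underside. May be absent.
- paint_tin: Paint tin, diameter 76, 90 tall; a bystander. Origin: centre of its underside.
- push_block: Wooden push block with a grip, 60 (x) x 120 x 57 mm; a bystander. Origin: centre of its underside.
Mind the look-alikes: they are no part of the job. Leave any purple or turquoise look-alike of the bridge alone.

How it is judged (in metres and radians):
On the way, in this order (a step that is already met when the one before it is completed fails the run):
1. plain bracket standing flat in its place in the box (x of plain_bracket in the frame of box between -0.124 and -0.11 m and y of plain_bracket in the frame of box between -0.006 and 0.006 m and z of plain_bracket in the frame of box between 0.005 and 0.011 m and angle between plain_bracket's own z axis and vertical below 0.06 rad), for 0.2 s.
2. low-lip bracket standing flat in its place in the box (x of low_bracket in the frame of box between -0.071 and -0.057 m and y of low_bracket in the frame of box between -0.006 and 0.006 m and z of low_bracket in the frame of box between 0.005 and 0.011 m and angle between low_bracket's own z axis and vertical below 0.06 rad), for 0.2 s.
3. high-lip bracket standing flat in its place in the box (x of high_bracket in the frame of box between -0.018 and -0.004 m and y of high_bracket in the frame of box between -0.006 and 0.006 m and z of high_bracket in the frame of box between 0.005 and 0.011 m and angle between high_bracket's own z axis and vertical below 0.06 rad), for 0.2 s.
4. bridge standing flat in its place in the box (x of bridge in the frame of box between 0.069 and 0.083 m and y of bridge in the frame of box between -0.006 and 0.006 m and z of bridge in the frame of box between 0.005 and 0.011 m and angle between bridge's own z axis and vertical below 0.06 rad), for 0.2 s.
At the end, for the whole second after the job is handed in: All three brackets and the bridge stand on the box floor (within 3 mm of height, 0.06 rad of upright, 7 mm along and 6 mm across of their places), every collar present is on the post on its own step (within 5 mm of the axis, 3 mm of height, 0.1 rad of level), and all are at rest (all of step 1 and all of step 2 and all of step 3 and all of step 4 and horizontal distance between each of collar_large, collar_mid, collar_small and post_foot below 0.005 m and z of collar_large in the frame of post_foot between -0.003 and 0.003 m and angle between each of collar_large, collar_mid, collar_small's own z axis and vertical below 0.1 rad and z of collar_mid in the frame of post_foot between 0.01 and 0.016 m and z of collar_small in the frame of post_foot between 0.023 and 0.029 m and linear speed of each of plain_bracket, low_bracket, high_bracket, bridge, collar_large, collar_mid, collar_small below 0.02 m/s); the robot touches nothing.
It fails at once if the paint tin is pushed more than 30 mm from where it stood (distance of paint_tin from where it was at the start of the episode above 0.03 m).
It fails at once if the push block is pushed more than 30 mm from where it stood (distance of push_block from where it was at the start of the episode above 0.03 m).
Of collar_large, collar_mid, collar_small only 1 to 3 are there at a start; the rules pass over those that are not, and their reading is None.
At some moment in a run one of collar_large, collar_mid, collar_small may be knocked a few centimetres aside while the robot is not near it.
It also fails if it takes over 210 s, if anything falls off the work surface, if the arm or the gripper's body presses on something with over 40 N, if the wrist force passes 120 N, or if a joint passes its speed limit or range.

## Working session

There is one attempt and no reset: what is moved stays moved. The work goes in short steps, Python scripts to look and compute and a tool call to move; the robot and the scene stay as the last step left them, time stands still between calls to the robot, and variables do not carry over. Pictures are saved under pics/ and viewed, about 12 in all and at most 16, crops included, and the job is handed in when it is done.

Besides the shell and the picture viewer there is one more tool, called after "Request:" by a JSON object that holds its "method" and its "body". move_arm: Moves the arm, as the interface text tells. Its arguments: {"type":"object","properties":{"deltas":{"type":"array","items":{"type":"array","items":{"type":"number"}}},"force":{"type":"number"}},"required":["deltas"]}

```bash
mkdir -p pics; cat > h.py <<'E'
import numpy as np, cv2
from cell import env
def cap(n):
    c=env.capture(n); return c
def pts(c):
    z=c["z_map"];K=c["intrinsics"];T=c["world_from_camera"]
    v,u=np.mgrid[0:480,0:640]
    P=np.stack([(u-K[0,2])/K[0,0]*z,(v-K[1,2])/K[1,1]*z,z],-1)
    W=P@T[:3,:3].T+T[:3,3]; W[z==0]=np.nan
    return W
E
python3 - <<'E'
from h import *
s=env.read_state();print(s)
for n in("scene","top"):
    c=cap(n);cv2.imwrite(f"pics/{n}0.png",c["pixels"]);np.savez(f"pics/{n}0.npz",**c)
    print(n,c["intrinsics"],c["world_from_camera"].round(3))
E
```

```text
{'t': 0.0, 'q': array([ 1.20901005e+00,  2.76588825e-01,  1.50607846e+00, -1.60463618e-05,
        1.36068927e+00, -1.21024345e-01]), 'joint_vel': array([-0.00089692,  0.00152653, -0.00130041,  0.00041569, -0.00143058,
       -0.00123957]), 'joint_efforts': array([-1.15782350e-03, -4.04576862e+01, -2.37231356e+01,  6.99648215e-02,
        3.48391919e-02, -1.37765937e-04]), 'eef_pos': array([136.99478435, 558.05768678, 301.82988995]), 'orientation': array([-2.03227831e-04,  1.20088710e-01,  9.92762773e-01, -8.58251979e-04]), 'force': array([-0.4316794 ,  0.57188826,  0.59504434]), 'ft_torque': array([-0.04218437,  0.01154281, -0.0122147 ]), 'width': 94.07402165203162}
scene [[487.86339166   0.         317.19881795]
 [  0.         487.86339166 249.4847027 ]
 [  0.           0.           1.        ]] [[-7.86000e-01  4.71000e-01 -4.01000e-01  9.99583e+02]
 [ 6.19000e-01  5.94000e-01 -5.14000e-01  6.21796e+02]
 [-4.00000e-03 -6.52000e-01 -7.58000e-01  8.39197e+02]
 [ 0.00000e+00  0.00000e+00  0.00000e+00  1.00000e+00]]
top [[574.80787005   0.         318.18139997]
 [  0.         574.80787005 237.77165702]
 [  0.           0.           1.        ]] [[ 1.300000e-02 -9.900000e-01  1.430000e-01  3.826850e+02]
 [-1.000000e+00 -1.200000e-02  1.000000e-02  6.777900e+01]
 [-8.000000e-03 -1.430000e-01 -9.900000e-01  1.266037e+03]
 [ 0.000000e+00  0.000000e+00  0.000000e+00  1.000000e+00]]
```

View pics/scene0.png

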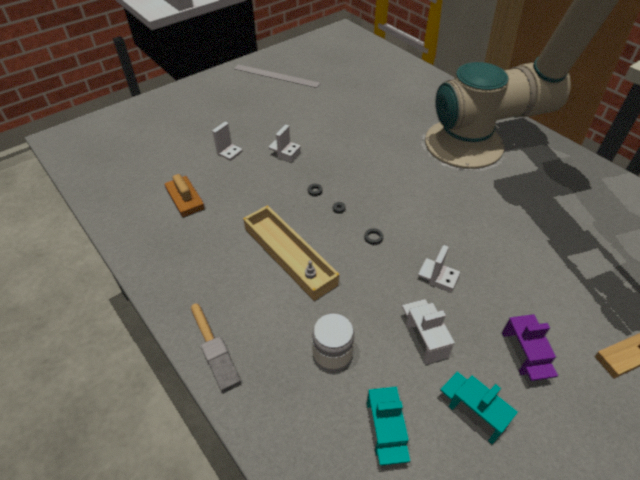

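View pics/top0.png

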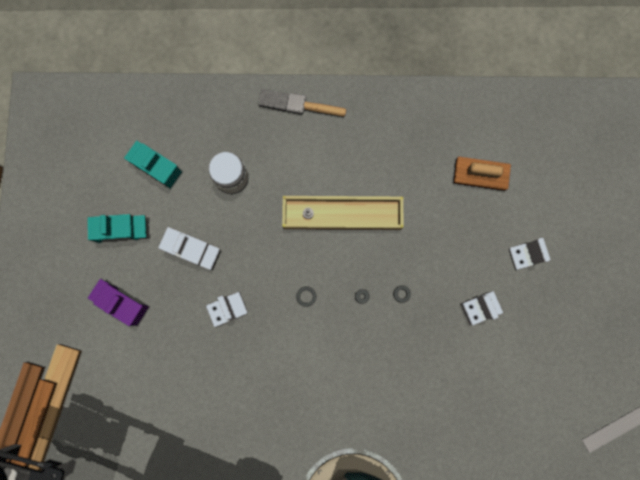

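```bash
cat > a.py <<'E'
from h import *
d={n:np.load(f"pics/{n}0.npz") for n in("scene","top")}
W={n:pts(d[n]) for n in d}
T=W["top"];print("bench z",np.nanmedian(T[330:400,200:500,2]),"at scene",np.nanmedian(W["scene"][400:440,250:330,2]))
# approx world xy from top px
names={"A":(226,309),"B":(483,308),"C":(530,253),"bridge":(190,248),"box":(343,212),"c1":(306,296),"c2":(362,296),"c3":(402,294)}
for k,(u,v) in names.items():
    r=70 if k=="box" else 42 if k=="bridge" else 30 if k[0]!="c" else 16
    for n in("top","scene"):
        w=W[n].reshape(-1,3); 
        c=np.nanmedian(T[v-3:v+4,u-3:u+4].reshape(-1,3),0)[:2]
        R=r*2.15
        p=w[(abs(w[:,0]-c[0])<R)&(abs(w[:,1]-c[1])<R)&(w[:,2]>5)&(w[:,2]<150)]
        print(k,n,c.round(),len(p),"hist z/5",np.histogram(p[:,2],np.arange(0,105,5))[0])
        if k[0]=="c":
            print("   circ",cv2.minEnclosingCircle(p[:,:2].astype(np.float32)),p.mean(0).round(1)); 
        else:
            for lo,hi in((70,84),(5,66),(84,100)):
                q=p[(p[:,2]>lo)&(p[:,2]<hi)]
                if len(q)>5: print("   ",lo,hi,len(q),q.mean(0).round(1),cv2.minAreaRect(q[:,:2].astype(np.float32)))
ims=[cv2.resize(d["scene"]["pixels"][y-40:y+40,x-40:x+40],(266,266),interpolation=cv2.INTER_CUBIC) for x,y in((440,268),(285,145),(228,142),(430,330),(290,250),(350,215))]
cv2.imwrite("pics/crops.png",np.vstack([np.hstack(ims[:3]),np.hstack(ims[3:])]))
E
python3 a.py
```

```text
bench z -0.2581478037660645 at scene 0.6763948593193163
A top [405. 267.] 928 hist z/5 [  0  70  52 363 204  16  10   7  10  10   7   7  14   9  27  97  25   0
   0   0]
    70 84 149 [408.3 270.2  77.5] ((408.4124450683594, 270.6025390625), (49.54308319091797, 12.503375053405762), 23.782556533813477)
    5 66 771 [405.5 273.   20.3] ((404.91705322265625, 267.32696533203125), (125.54985809326172, 124.54791259765625), 89.2210693359375)
A scene [405. 267.] 942 hist z/5 [  0  52  44 352 239  16  10  15  10  16  13  14  14  15  15  92  25   0
   0   0]
    70 84 132 [408.4 274.7  78. ] ((405.7600402832031, 273.1896667480469), (51.74037170410156, 12.146260261535645), 23.705785751342773)
    5 66 801 [408.7 282.6  22.2] ((402.32110595703125, 267.4428405761719), (115.99404907226562, 105.54684448242188), 85.96284484863281)
B top [ 414. -270.] 897 hist z/5 [  0  50  14  19 191 303  46  16  18  15  12  15  18  19  35 113  13   0
   0   0]
    70 84 161 [ 416.4 -275.7   76.7] ((416.7912292480469, -276.1123962402344), (49.3116455078125, 13.291518211364746), 23.918745040893555)
    5 66 720 [ 414
[... 3375 characters left out ...]
0  0  0  0  0  0  0  0  0]
   circ ((435.581787109375, -16.65681266784668), 36.73147964477539) [437.5 -17.7  10.9]
c2 scene [438. -18.] 114 hist z/5 [ 0 29 77  8  0  0  0  0  0  0  0  0  0  0  0  0  0  0  0  0]
   circ ((439.23272705078125, -24.396869659423828), 27.100757598876953) [437.3 -13.2  11.5]
c3 top [ 444. -105.] 187 hist z/5 [  0  66 112   9   0   0   0   0   0   0   0   0   0   0   0   0   0   0
   0   0]
   circ ((440.3221435546875, -105.78256225585938), 39.55845642089844) [ 444.7 -103.5   10.8]
c3 scene [ 444. -105.] 131 hist z/5 [ 0 39 86  6  0  0  0  0  0  0  0  0  0  0  0  0  0  0  0  0]
   circ ((433.7405700683594, -102.26065826416016), 27.90056800842285) [442.4 -99.4  11.1]
```

View pics/crops.png

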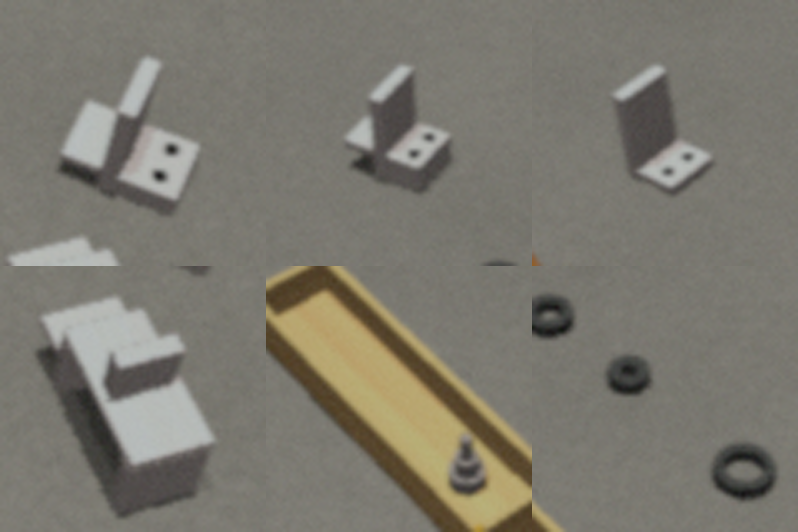

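```bash
cat > b.py <<'E'
from h import *
def boxfit(W):
    w=W.reshape(-1,3)
    p=w[(abs(w[:,0]-622)<60)&(abs(w[:,1]-27)<155)&(w[:,2]>35)&(w[:,2]<42)]
    r=cv2.minAreaRect(p[:,:2].astype(np.float32)); return r,len(p)
def top(W,x,y,zl,zh,R):
    w=W.reshape(-1,3)
    p=w[(np.hypot(w[:,0]-x,w[:,1]-y)<R)&(w[:,2]>zl)&(w[:,2]<zh)]
    return p
if __name__=="__main__":
    for n in("scene","top"):
        d=np.load(f"pics/{n}0.npz");W=pts(d)
        print(n,boxfit(W))
        p=top(W,620,102,42,60,20);print("post tip",p[p[:,2].argmax()] if len(p) else 0,p.mean(0),len(p))
        p=top(W,620,102,15,60,20);print("post",p.mean(0),len(p),p.min(0),p.max(0))
        # collars by colour: dark pixels, ray cast at z=12
        hsv=cv2.cvtColor(d["pixels"],cv2.COLOR_BGR2GRAY)
        K=d["intrinsics"];T=d["world_from_camera"]
        for nm,(x,y) in dict(L=(437,105),S=(438,-18),M=(444,-104)).items():
            D=np.hypot(W[...,0]-x,W[...,1]-y)
            m=((D<35)&(hsv<75)).astype(np.uint8)
            c=max(cv2.findContours(m,cv2.RETR_EXTERNAL,cv2.CHAIN_APPROX_NONE)[0],key=cv2.contourArea)[:,0].astype(float)
            ray=np.c_[(c-K[:2,2])/[K[0,0],K[1,1]],np.ones(len(c))]@T[:3,:3].T
            P=T[:3,3]+ray*((8-T[2,3])/ray[:,2])[:,None]
            (ex,ey),ax,an=cv2.fitEllipse(P[:,:2].astype(np.float32));print(nm,round(ex,1),round(ey,1),np.round(ax,1))
E
python3 b.py
```

```text
scene (((616.591064453125, 28.984573364257812), (70.32210540771484, 266.0032958984375), 0.2661358118057251), 807)
post tip [616.76064598 106.51200283  55.77337644] [617.72667126 107.40775865  49.61608769] 17
post [618.75538287 108.76795666  29.13258309] 123 [604.63616811  95.51590201  15.09458597] [627.63740078 118.67864244  55.77337644]
L 435.4 108.1 [39.8 47.2]
S 437.7 -13.0 [28.3 35.5]
M 444.0 -99.3 [33.7 41.4]
top (((619.1510620117188, 26.804664611816406), (69.41159057617188, 261.441162109375), 0.5193935632705688), 763)
post tip [617.75147365 102.23119597  55.4402898 ] [618.90839282 103.10859697  51.83757432] 14
post [617.46640298 102.88510974  29.4330446 ] 98 [606.74423898  92.05600674  15.46044762] [632.08015595 114.30358345  55.4402898 ]
L 428.1 118.6 [ 8.3 17.4]
S 435.3 -4.8 [ 6.7 17.4]
M 444.1 -104.2 [22.4 25.4]
```

Request:
{"method": "move_arm", "body": {"deltas": [[94, 60, -40, 0, 0, 0, -0.18], [94, 110, -90, 0, 0, 0, -0.36], [94, 150, -140, 0, 0, 0, -0.54], [94, 190, -190, 0, 0, 0, -0.72], [94, 220, -240, 0, 0, 0, -0.9]], "force": 40}}

```text
t: 0.72
eef_pos: [349.4, 330.4, 302.4]
orientation: [0.0, 0.542, 0.84, 0.0]
force: [0.7, 0.5, -0.2]
width: 94.3
```

Request:
{"method": "move_arm", "body": {"deltas": [[94, 35, -50, 0, 0, 0, -0.18], [94, 60, -107, 0, 0, 0, -0.36], [94, 80, -165, 0, 0, 0, -0.54], [94, 100, -224, 0, 0, 0, -0.72], [94, 120, -283, 0, 0, 0, -0.9]]}}

```text
t: 1.35
eef_pos: [468.5, 47.1, 302.5]
orientation: [-0.0, 0.854, 0.52, 0.0]
force: [1.3, -0.1, -0.1]
width: 94.4
```

Request:
{"method": "move_arm", "body": {"deltas": [[60, 10, -60, 0, 0, 0, -0.18], [60, 20, -120, 0, 0, 0, -0.36], [60, 30, -180, 0, 0, 0, -0.54], [50, 40, -240, 0, 0, 0, -0.72], [50, 50, -300, 0, 0, 0, -0.84]]}}

```text
t: 1.98
eef_pos: [518.1, -252.9, 302.3]
orientation: [-0.0, 0.992, 0.128, -0.0]
force: [0.1, 0.0, 1.1]
width: 50.9
```

Request:
{"method": "move_arm", "body": {"deltas": [[50, 8, -60, 0, 0, 0, 0], [50, 8, -122, 0, 0, 0, 0], [50, 8, -122, 0, 0, 0, 0], [50, 8, -122, 0, 0, 0, 0]]}}

```text
t: 2.48
eef_pos: [525.9, -372.4, 301.9]
orientation: [-0.001, 0.992, 0.13, -0.0]
force: [-0.6, 1.1, 0.1]
width: 50.0
```

Request:
{"method": "move_arm", "body": {"deltas": [[40, 9.5, -14.5, -40, 0, 0, 0], [40, 9.5, -14.5, -90, 0, 0, 0], [40, 9.5, -14.5, -130, 0, 0, 0], [40, 9.5, -14.5, -160, 0, 0, 0], [40, 9.5, -14.5, -160, 0, 0, 0]]}}

```text
t: 3.1
eef_pos: [534.8, -384.3, 140.6]
orientation: [-0.002, 0.991, 0.131, -0.002]
force: [0.6, 0.1, -0.1]
width: 40.0
```

```bash
python3 - <<'E'
from h import *
s=env.read_state();print(s["eef_pos"],s["width"],s["force"])
c=cap("scene");t=cap("top")
cv2.imwrite("pics/g1.png",np.hstack([cv2.resize(c["pixels"][80:200,160:300],(420,360)),cv2.resize(t["pixels"][190:310,470:590],(360,360))]))
E
```

```text
[ 534.83817771 -384.34023021  140.62113165] 40.0279476853976 [ 0.57891037  0.10800326 -0.0897772 ]
```

View pics/g1.png

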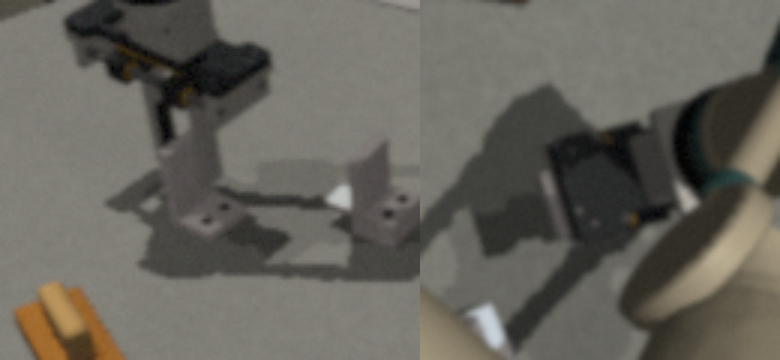

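Left crop: the fingers straddle the plain bracket's plate (scene px about 225,130), foot with holes free. Closing.

Request:
{"method": "move_arm", "body": {"deltas": [[5, 0, 0, 0, 0, 0, 0], [5, 0, 0, 0, 0, 0, 0], [5, 0, 0, 0, 0, 0, 0], [5, 0, 0, 0, 0, 0, 0], [5, 0, 0, 0, 0, 0, 0]], "force": 40}}

```text
t: 3.82
eef_pos: [536.3, -388.4, 143.6]
orientation: [0.001, 0.992, 0.13, 0.001]
force: [1.4, -2.4, 3.9]
width: 11.9
```

Request:
{"method": "move_arm", "body": {"deltas": [[5, 0, 0, 30, 0, 0, 0], [5, 0, 0, 80, 0, 0, 0], [5, 0, 0, 120, 0, 0, 0], [5, 0, 0, 120, 0, 0, 0]]}}

```text
t: 4.32
eef_pos: [536.6, -387.9, 265.3]
orientation: [0.002, 0.992, 0.13, 0.002]
force: [0.1, -0.5, -1.9]
width: 11.7
```

Request:
{"method": "move_arm", "body": {"deltas": [[5, 16, 60, 0, 0, 0, -0.1], [5, 32, 120, 0, 0, 0, -0.2], [5, 49, 180, 0, 0, 0, -0.253], [5, 65, 240, 0, 0, 0, -0.253], [5, 82, 299, 0, 0, 0, -0.253]]}}

```text
t: 4.95
eef_pos: [616.6, -86.0, 259.5]
orientation: [-0.001, 1.0, 0.004, -0.003]
force: [0.3, -0.2, -1.7]
width: 11.9
```

Request:
{"method": "move_arm", "body": {"deltas": [[5, 0, 0, -40, 0, 0, 0], [5, 0, 0, -70, 0, 0, 0], [5, 0, 0, -70, 0, 0, 0], [5, 0, 0, -70, 0, 0, 0]]}}

```text
t: 5.45
eef_pos: [617.7, -88.6, 192.2]
orientation: [-0.0, 1.0, 0.004, -0.001]
force: [-0.3, -0.4, -1.8]
width: 12.0
```

```bash
python3 - <<'E'
from h import *
s=env.read_state();print(s["eef_pos"],s["orientation"],s["width"],s["force"])
c=cap("scene");t=cap("top")
np.savez("pics/h1s.npz",**c);np.savez("pics/h1t.npz",**t)
cv2.imwrite("pics/h1.png",np.hstack([cv2.resize(c["pixels"][140:310,200:350],(530,600)),cv2.resize(t["pixels"][150:270,380:434],(270,600))]))
W=pts(c).reshape(-1,3);e=s["eef_pos"]
p=W[(abs(W[:,0]-e[0])<45)&(abs(W[:,1]-e[1]-15)<45)&(W[:,2]>45)&(W[:,2]<e[2]-15)]
print(len(p),p.min(0),p.max(0));print(np.histogram(p[:,2],np.arange(40,180,5)))
E
```

```text
[617.67724952 -88.58174495 192.24697799] [-1.62166495e-04  9.99992925e-01  3.72045610e-03 -5.30852304e-04] 11.972335549881736 [-0.33011979 -0.44472588 -1.82429537]
979 [ 588.54260696 -104.42519797   48.54886489] [640.38603928 -40.98879378 172.98611638]
(array([  0,   7,  44, 216, 124,  29,  36,  36,  36,  33,  29,  21,  24,
        33,  39,  38,  35,  55,  23,  21,  20,  19,  19,  18,  11,   9,
         4]), array([ 40,  45,  50,  55,  60,  65,  70,  75,  80,  85,  90,  95, 100,
       105, 110, 115, 120, 125, 130, 135, 140, 145, 150, 155, 160, 165,
       170, 175]))
```

View pics/h1.png

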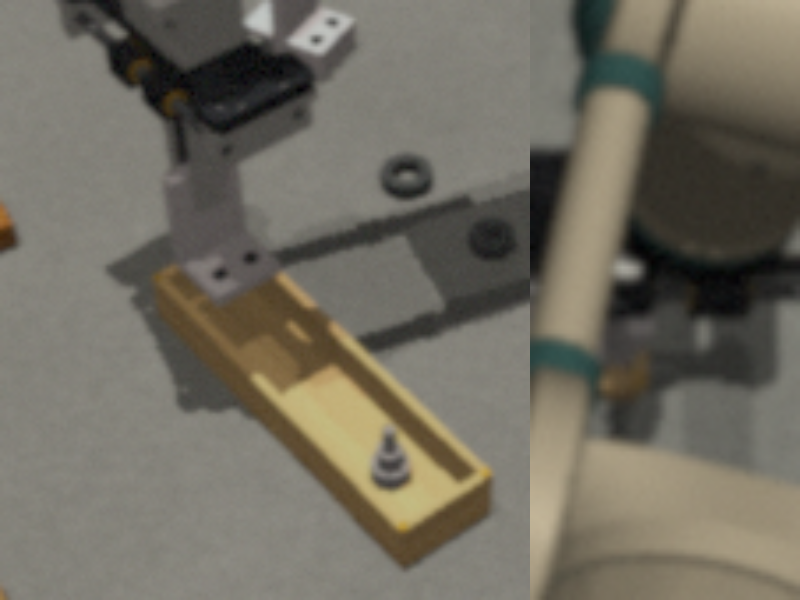

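```bash
cat > foot.py <<'E'
from h import *
def rect(W,e,zl,zh,R=50,show=True):
    w=W.reshape(-1,3)
    p=w[(np.hypot(w[:,0]-e[0],w[:,1]-e[1])<R)&(w[:,2]>zl)&(w[:,2]<zh)]
    q=np.percentile(p,[2,98],axis=0)
    return len(p),q.round(1),p[:,2].mean().round(1),[np.round(x,1) for x in cv2.minAreaRect(p[:,:2].astype(np.float32))]
E
python3 - <<'E'
from foot import *
c=np.load("pics/h1s.npz")
W=pts(c)
print(rect(W,(617,-63),54,62))
E
```

```text
(319, array([[590.1, -83.7,  54.5],
       [639.3, -41.7,  61.8]]), np.float64(59.0), [array([614.6, -67. ]), array([51.5, 51.2]), np.float64(0.9)])
```

Request:
{"method": "move_arm", "body": {"deltas": [[5, 2.2, -2, 0, 0, 0, 0], [5, 2.2, -2, -8, 0, 0, 0], [5, 2.2, -2, -16, 0, 0, 0], [5, 2.2, -2, -16, 0, 0, 0]]}}

```text
t: 6.05
eef_pos: [619.2, -90.3, 175.5]
orientation: [-0.0, 1.0, 0.004, -0.001]
force: [0.6, 1.1, -2.2]
width: 11.6
```

Request:
{"method": "move_arm", "body": {"deltas": [[5, 0, 0, -6, 0, 0, 0], [5, 0, 0, -12, 0, 0, 0], [5, 0, 0, -18, 0, 0, 0], [5, 0, 0, -22, 0, 0, 0], [5, 0, 0, -22, 0, 0, 0]]}}

```text
t: 6.68
eef_pos: [619.8, -90.4, 154.2]
orientation: [-0.0, 1.0, 0.004, -0.0]
force: [1.0, -0.1, -2.3]
width: 11.8
```

Request:
{"method": "move_arm", "body": {"deltas": [[5, 0, 0, -1.5, 0, 0, 0], [5, 0, 0, -3, 0, 0, 0], [5, 0, 0, -3, 0, 0, 0]]}}

```text
t: 7.05
eef_pos: [620.0, -90.5, 151.7]
orientation: [0.0, 1.0, 0.004, 0.0]
force: [0.1, 0.4, -2.7]
width: 11.5
```

Request:
{"method": "move_arm", "body": {"deltas": [[5, 0, 0, -1, 0, 0, 0], [5, 0, 0, -2, 0, 0, 0], [5, 0, 0, -2, 0, 0, 0]]}}

```text
t: 7.42
eef_pos: [620.0, -90.5, 151.6]
orientation: [0.0, 1.0, 0.004, 0.001]
force: [-1.7, -0.6, 8.0]
width: 12.0
```

Request:
{"method": "move_arm", "body": {"deltas": [[32, 0, 0, 1, 0, 0, 0], [32, 0, 0, 1, 0, 0, 0], [32, 0, 0, 1, 0, 0, 0], [32, 0, 0, 10, 0, 0, 0], [32, 0, 0, 40, 0, 0, 0]]}}

```text
t: 8.05
eef_pos: [619.1, -90.2, 188.7]
orientation: [-0.0, 1.0, 0.004, -0.002]
force: [0.8, 0.0, 0.5]
width: 32.1
```

Request:
{"method": "move_arm", "body": {"deltas": [[40, -20, 30, 55, 0, 0, 0], [40, -40, 60, 110, 0, 0, 0], [40, -80, 90, 110, 0, 0, 0], [40, -110, 145, 110, 0, 0, 0], [40, -140, 200, 110, 0, 0, 0]]}}

```text
t: 8.68
eef_pos: [479.1, 110.5, 300.7]
orientation: [-0.0, 1.0, 0.003, 0.001]
force: [0.9, 0.9, -0.9]
width: 39.8
```

```bash
cat > look.py <<'E'
from foot import *
from b import boxfit
s=env.read_state();print(s["t"],s["eef_pos"].round(1),s["width"].round(1))
import sys
C={n:cap(n) for n in("scene","top")}
for n in C: np.savez(f"pics/{sys.argv[1]}{n}.npz",**C[n])
for n,c in C.items():
    W=pts(c)
    for a in sys.argv[2:]:
        x,y,zl,zh,R=map(float,a.split(","))
        try: print(n,a,rect(W,(x,y),zl,zh,R))
        except Exception as e: print(n,a,"none")
E
python3 look.py p1 619,-90,82,90,40 619,-60,13,23,30 406,272,74,82,40 416,-275,74,82,40
```

```text
Traceback (most recent call last):
  File "look.py", line 3, in <module>
    s=env.read_state();print(s["t"],s["eef_pos"].round(1),s["width"].round(1))
                                                          ^^^^^^^^^^^^^^^^
AttributeError: 'float' object has no attribute 'round'
```

```bash
sed -i 's/s\["width"\].round(1)/round(s["width"],1)/' look.py
python3 look.py p1 619,-90,82,90,40 619,-60,13,23,30 406,272,74,82,40 416,-275,74,82,40
```

```text
8.675 [479.1 110.5 300.7] 39.8
scene 619,-90,82,90,40 (105, array([[593.3, -94. ,  82.7],
       [641.2, -81.1,  88.8]]), np.float64(86.0), [array([617.1, -87.6]), array([52.3, 14.1]), np.float64(1.4)])
scene 619,-60,13,23,30 (264, array([[593.3, -84.4,  13.7],
       [634.1, -43.7,  22. ]]), np.float64(18.7), [array([612.3, -64.1]), array([42.9, 45. ]), np.float64(89.7)])
scene 406,272,74,82,40 (122, array([[383.7, 260.9,  74.5],
       [428.7, 286.6,  80.9]]), np.float64(78.5), [array([406.4, 273.6]), array([50.6, 12.2]), np.float64(22.8)])
scene 416,-275,74,82,40 (67, array([[ 389.7, -285.9,   74.4],
       [ 437. , -259.8,   80.8]]), np.float64(77.8), [array([ 413.4, -273.7]), array([51.7, 13.6]), np.float64(25.1)])
top 619,-90,82,90,40 (123, array([[595.1, -95.3,  82.1],
       [644. , -84.4,  89. ]]), np.float64(85.7), [array([619.4, -89.8]), array([11. , 50.3]), np.float64(89.7)])
top 619,-60,13,23,30 (350, array([[597.9, -84.4,  13.9],
       [642.9, -46.7,  22.3]]), np.float64(17.9), [array([622.8, -60.4]), array([48.5, 51.8]), np.float64(89.5)])
top 406,272,74,82,40 (145, array([[386.3, 258.1,  74.3],
       [431. , 281.8,  81.5]]), np.float64(78.1), [array([408.7, 270.2]), array([49.2, 12.4]), np.float64(25.2)])
top 416,-275,74,82,40 (145, array([[ 395.1, -288.7,   74.3],
       [ 438.1, -264.2,   81.5]]), np.float64(77.5), [array([ 416.8, -276.2]), array([49.9, 13.1]), np.float64(22.6)])
```

Request:
{"method": "move_arm", "body": {"deltas": [[40, -20, 50, 0, 0, 0, 0.15], [40, -45, 100, 0, 0, 0, 0.3], [40, -70.4, 159.7, 0, 0, 0, 0.412], [40, -70.4, 159.7, -20, 0, 0, 0.412], [40, -70.4, 159.7, -40, 0, 0, 0.412]]}}

```text
t: 9.4
eef_pos: [410.0, 269.8, 259.9]
orientation: [0.0, 0.978, 0.21, 0.001]
force: [-0.1, -0.3, -0.6]
width: 40.3
```

Request:
{"method": "move_arm", "body": {"deltas": [[40, 0, 0, -50, 0, 0, 0], [40, 0, 0, -90, 0, 0, 0], [40, 0, 0, -118, 0, 0, 0], [40, 0, 0, -118, 0, 0, 0]]}}

```text
t: 9.9
eef_pos: [409.3, 268.1, 140.3]
orientation: [0.001, 0.978, 0.208, -0.002]
force: [-0.5, -0.8, 0.1]
width: 39.9
```

Request:
{"method": "move_arm", "body": {"deltas": [[5, 0, 0, 0, 0, 0, 0], [5, 0, 0, 0, 0, 0, 0], [5, 0, 0, 0, 0, 0, 0], [5, 0, 0, 0, 0, 0, 0], [5, 0, 0, 0, 0, 0, 0]]}}

```text
t: 10.52
eef_pos: [410.3, 269.4, 142.7]
orientation: [-0.0, 0.978, 0.208, 0.001]
force: [-0.8, 0.2, 5.5]
width: 11.9
```

Request:
{"method": "move_arm", "body": {"deltas": [[5, 0, 0, 40, 0, 0, 0], [5, 0, 0, 90, 0, 0, 0], [5, 25, -35, 110, 0, 0, -0.1], [5, 60, -85, 110, 0, 0, -0.2], [5, 90, -135, 110, 0, 0, -0.3]]}}

```text
t: 11.15
eef_pos: [500.2, 132.7, 251.6]
orientation: [0.0, 0.998, 0.059, 0.0]
force: [0.9, 0.0, -2.5]
width: 11.5
```

Request:
{"method": "move_arm", "body": {"deltas": [[5, 32, -45, 0, 0, 0, -0.06], [5, 64, -90, 0, 0, 0, -0.113], [5, 96, -135, -20, 0, 0, -0.113], [5, 119.9, -171.8, -50, 0, 0, -0.113], [5, 119.9, -171.8, -60, 0, 0, -0.113]]}}

```text
t: 11.78
eef_pos: [619.7, -40.7, 188.3]
orientation: [0.0, 1.0, 0.002, -0.002]
force: [-0.1, 0.5, -2.3]
width: 11.6
```

```bash
python3 look.py p2 619,-14,60,70,36 619,-90,82,90,40 617,29,35,41,150; python3 -c "
from h import *
print(env.read_state()['eef_pos'],env.read_state()['orientation'])
c=np.load('pics/p2scene.npz')['pixels'];cv2.imwrite('pics/h2.png',cv2.resize(c[130:310,190:370],(600,600)))"
```

```text
11.775 [619.7 -40.7 188.3] 11.6
scene 619,-14,60,70,36 (363, array([[591.2, -34.7,  60.6],
       [639.5,   6.3,  68.8]]), np.float64(64.3), [array([615.4, -15.8]), array([46.6, 50.9]), np.float64(87.4)])
scene 619,-90,82,90,40 (73, array([[610.3, -94.5,  82.3],
       [641.8, -79.8,  89.2]]), np.float64(85.8), [array([626.2, -86.4]), array([17.1, 31.9]), np.float64(86.7)])
scene 617,29,35,41,150 (622, array([[581.9, -93.8,  35.3],
       [651. , 160.2,  40.7]]), np.float64(38.1), [array([616.2,  29.8]), array([ 70.9, 265. ]), np.float64(0.4)])
top 619,-14,60,70,36 (91, array([[591.3, -32.6,  60.1],
       [615.7, -12.9,  67.9]]), np.float64(63.2), [array([609.6, -24.5]), array([23.1, 36.7]), np.float64(89.5)])
top 619,-90,82,90,40 (54, array([[595.1, -95.1,  82.4],
       [635.2, -84.9,  88.3]]), np.float64(85.6), [array([616.2, -89.8]), array([42.6, 10.6]), np.float64(0.2)])
top 617,29,35,41,150 (465, array([[ 585.5, -103.3,   35.1],
       [ 652.5,  157.3,   40.7]]), np.float64(37.9), [array([619.3,  27. ]), array([ 68. , 261.7]), np.float64(0.1)])
[617.9708963  -37.79820227 189.12170516] [-6.87737470e-04  9.99990943e-01  2.87289350e-03 -3.06380498e-03]
```

View pics/h2.png

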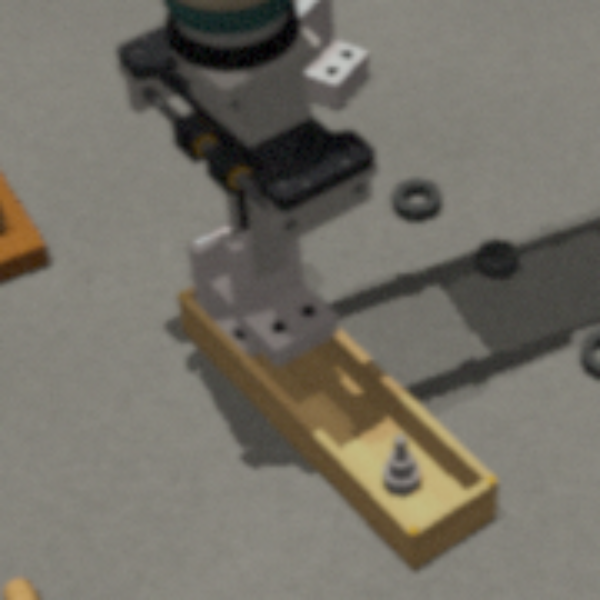

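Request:
{"method": "move_arm", "body": {"deltas": [[5, 1.5, 0, 0, 0, 0, 0], [5, 1.5, 0, 0, 0, 0, 0], [5, 1.5, 0, 0, 0, 0, 0], [5, 1.5, 0, 0, 0, 0, 0]]}}

```text
t: 12.38
eef_pos: [621.1, -37.4, 192.3]
orientation: [0.0, 1.0, 0.004, 0.0]
force: [-0.1, -0.0, -2.9]
width: 11.9
```

```bash
python3 look.py p3 619,-14,60,70,36  617,29,35,41,150 |grep scene
```

```text
scene 619,-14,60,70,36 (344, array([[593.8, -32.5,  61.2],
scene 617,29,35,41,150 (621, array([[582.4, -92.6,  35.2],
```

Request:
{"method": "move_arm", "body": {"deltas": [[5, -0.7, 0, -8, 0, 0, 0], [5, -0.7, 0, -16, 0, 0, 0], [5, -0.7, 0, -22, 0, 0, 0], [5, -0.7, 0, -28, 0, 0, 0], [5, -0.7, 0, -33, 0, 0, 0]]}}

```text
t: 13.1
eef_pos: [620.4, -37.8, 158.1]
orientation: [0.0, 1.0, 0.003, -0.0]
force: [0.4, 0.2, -2.8]
width: 11.6
```

Request:
{"method": "move_arm", "body": {"deltas": [[5, 0, 0, -3, 0, 0, 0], [5, 0, 0, -5, 0, 0, 0], [5, 0, 0, -7, 0, 0, 0], [5, 0, 0, -8.5, 0, 0, 0], [5, 0, 0, -8.5, 0, 0, 0]]}}

```text
t: 13.72
eef_pos: [620.5, -37.8, 150.7]
orientation: [0.0, 1.0, 0.003, 0.0]
force: [-0.8, -0.1, 0.1]
width: 12.0
```

Request:
{"method": "move_arm", "body": {"deltas": [[5, 0, 0, -1, 0, 0, 0], [5, 0, 0, -1, 0, 0, 0], [32, 0, 0, -1, 0, 0, 0], [32, 0, 0, -1, 0, 0, 0], [32, 0, 0, 0, 0, 0, 0]]}}

```text
t: 14.35
eef_pos: [620.5, -37.8, 150.0]
orientation: [0.0, 1.0, 0.003, -0.0]
force: [-0.1, 0.4, 0.3]
width: 31.8
```

Request:
{"method": "move_arm", "body": {"deltas": [[32, 0, 0, 10, 0, 0, 0], [32, 0, 0, 45, 0, 0, 0], [40, -30, -20, 90, 0, 0, 0], [40, -75, -60, 130, 0, 0, 0], [40, -120, -100, 150, 0, 0, 0]]}}

```text
t: 14.98
eef_pos: [507.5, -132.2, 299.2]
orientation: [0.001, 1.0, 0.004, 0.002]
force: [0.2, -1.6, 0.1]
width: 40.1
```

```bash
python3 look.py p4 619,-90,82,90,30 619,-37,82,90,30 416,-275,74,82,40
```

```text
14.975 [ 507.5 -132.2  299.2] 40.1
scene 619,-90,82,90,30 (107, array([[593.5, -94.7,  82.5],
       [641.3, -81.7,  88.7]]), np.float64(85.9), [array([617.5, -88.3]), array([49. , 14.4]), np.float64(1.3)])
scene 619,-37,82,90,30 (118, array([[592.2, -41.5,  82.3],
       [640.3, -27.7,  89.2]]), np.float64(86.0), [array([616. , -34.5]), array([16.8, 50.7]), np.float64(89.3)])
scene 416,-275,74,82,40 (49, array([[ 403.9, -281.7,   74.4],
       [ 437.8, -258. ,   80.8]]), np.float64(78.2), [array([ 419.1, -270.3]), array([40.7, 12.4]), np.float64(23.9)])
top 619,-90,82,90,30 (123, array([[595.2, -95.2,  82.5],
       [643.8, -84.5,  89.6]]), np.float64(85.7), [array([619.5, -89.8]), array([11. , 50.1]), np.float64(89.7)])
top 619,-37,82,90,30 (127, array([[594.9, -42.8,  82.3],
       [643.1, -32.2,  89.3]]), np.float64(85.7), [array([619. , -37.6]), array([49.6, 11. ]), np.float64(0.6)])
top 416,-275,74,82,40 (136, array([[ 395.3, -287.9,   74.1],
       [ 437.9, -264.1,   80.9]]), np.float64(77.5), [array([ 416.9, -276. ]), array([49.5, 13.6]), np.float64(23.1)])
```

Request:
{"method": "move_arm", "body": {"deltas": [[40, -25, -45, 0, 0, 0, 0.15], [40, -55, -90, 0, 0, 0, 0.3], [40, -83.4, -138.4, 0, 0, 0, 0.4], [40, -83.4, -138.4, -20, 0, 0, 0.4], [40, -83.4, -138.4, -40, 0, 0, 0.4]]}}

```text
t: 15.7
eef_pos: [424.6, -270.4, 256.3]
orientation: [0.0, 0.98, 0.201, 0.001]
force: [-0.5, -0.4, -0.4]
width: 40.1
```

Request:
{"method": "move_arm", "body": {"deltas": [[40, 0, 0, -50, 0, 0, 0], [40, 0, 0, -90, 0, 0, 0], [40, 0, 0, -117, 0, 0, 0], [40, 0, 0, -117, 0, 0, 0]]}}

```text
t: 16.2
eef_pos: [423.9, -268.6, 137.7]
orientation: [-0.002, 0.979, 0.202, -0.001]
force: [0.6, -1.0, 0.8]
width: 40.0
```

Request:
{"method": "move_arm", "body": {"deltas": [[5, 0, 0, 0, 0, 0, 0], [5, 0, 0, 0, 0, 0, 0], [5, 0, 0, 0, 0, 0, 0], [5, 0, 0, 0, 0, 0, 0], [5, 0, 0, 0, 0, 0, 0]]}}

```text
t: 16.82
eef_pos: [425.2, -270.4, 140.6]
orientation: [0.001, 0.979, 0.202, 0.001]
force: [1.1, -1.1, 6.2]
width: 11.7
```

Request:
{"method": "move_arm", "body": {"deltas": [[5, 0, 0, 40, 0, 0, 0], [5, 0, 0, 90, 0, 0, 0], [5, 10, 30, 120, 0, 0, -0.1], [5, 30, 80, 120, 0, 0, -0.2], [5, 50, 130, 120, 0, 0, -0.3]]}}

```text
t: 17.45
eef_pos: [473.8, -138.3, 259.3]
orientation: [-0.0, 0.999, 0.051, -0.001]
force: [0.8, -0.4, -2.6]
width: 11.8
```

Request:
{"method": "move_arm", "body": {"deltas": [[5, 45, 40, 0, 0, 0, -0.06], [5, 90, 80, 0, 0, 0, -0.1], [5, 125, 120, 0, 0, 0, -0.1], [5, 150, 156, 0, 0, 0, -0.1], [5, 150, 156, 0, 0, 0, -0.1]]}}

```text
t: 18.08
eef_pos: [624.9, 19.0, 257.8]
orientation: [-0.001, 1.0, 0.005, -0.001]
force: [-0.2, -0.8, -2.3]
width: 11.7
```

Request:
{"method": "move_arm", "body": {"deltas": [[5, 3, 0, -35, 0, 0, 0], [5, 3, 0, -70, 0, 0, 0], [5, 3, 0, -70, 0, 0, 0], [5, 3, 0, -70, 0, 0, 0]]}}

```text
t: 18.58
eef_pos: [627.4, 15.6, 190.4]
orientation: [0.0, 1.0, 0.003, 0.0]
force: [-0.1, -0.6, -1.9]
width: 11.8
```

```bash
python3 look.py p5 619,40,66,82,36 619,-90,82,90,30 619,-37,82,90,30; python3 -c "
from h import *
print(env.read_state()['eef_pos'],env.read_state()['orientation'])
c=np.load('pics/p5scene.npz')['pixels'];cv2.imwrite('pics/h3.png',cv2.resize(c[130:310,190:370],(600,600)))"
```

```text
18.575 [627.4  15.6 190.4] 11.8
scene 619,40,66,82,36 (403, array([[590.3,  18.5,  67.2],
       [639.6,  56.5,  80.9]]), np.float64(75.5), [array([614.3,  34.4]), array([51.8, 45.2]), np.float64(0.2)])
scene 619,-90,82,90,30 (101, array([[597. , -94.6,  82.6],
       [640.7, -80.9,  89.1]]), np.float64(86.1), [array([616.7, -87.2]), array([49.2, 15.4]), np.float64(0.7)])
scene 619,-37,82,90,30 (63, array([[615. , -42.3,  82.2],
       [640.9, -28.4,  88.8]]), np.float64(86.0), [array([627.8, -35.2]), array([26.6, 14.1]), np.float64(1.1)])
top 619,40,66,82,36 (236, array([[593. ,   4.9,  71.4],
       [626.1,  53.2,  80.9]]), np.float64(76.2), [array([610. ,  29.2]), array([48.7, 34.7]), np.float64(89.2)])
top 619,-90,82,90,30 (23, array([[595.8, -95.2,  83.4],
       [643.3, -94.4,  89.6]]), np.float64(86.4), [array([619.5, -94.8]), array([ 0.8, 49.5]), np.float64(89.8)])
top 619,-37,82,90,30 (82, array([[594.5, -43. ,  82.1],
       [624.1, -25. ,  89.2]]), np.float64(85.4), [array([609.3, -27.5]), array([30. , 31.4]), np.float64(1.3)])
[628.03524821  15.80882265 191.33714153] [2.41779555e-04 9.99993823e-01 3.19498543e-03 1.44467934e-03]
```

View pics/h3.png

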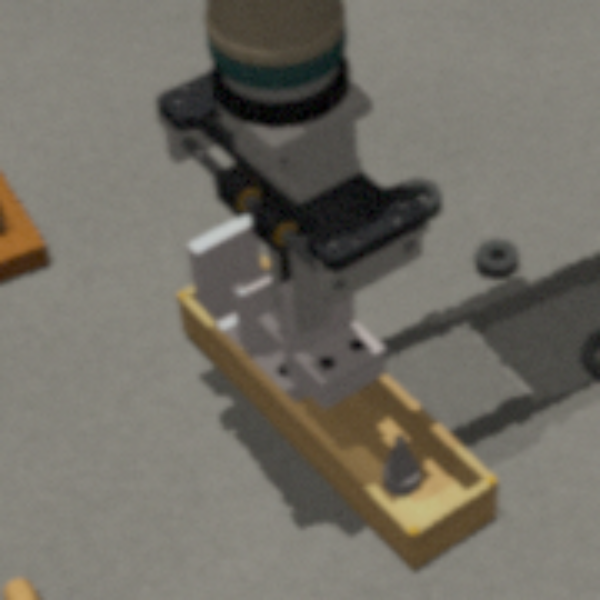

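Request:
{"method": "move_arm", "body": {"deltas": [[5, 1.2, 0, -8, 0, 0, 0], [5, 1.2, 0, -16, 0, 0, 0], [5, 1.2, 0, -22, 0, 0, 0], [5, 1.2, 0, -28, 0, 0, 0], [5, 1.2, 0, -33, 0, 0, 0]]}}

```text
t: 19.3
eef_pos: [628.4, 16.3, 156.0]
orientation: [0.0, 1.0, 0.003, -0.0]
force: [-0.5, 0.1, -2.5]
width: 11.9
```

Request:
{"method": "move_arm", "body": {"deltas": [[5, 0, 0, -3, 0, 0, 0], [5, 0, 0, -5, 0, 0, 0], [5, 0, 0, -7, 0, 0, 0], [5, 0, 0, -9, 0, 0, 0], [5, 0, 0, -9, 0, 0, 0]]}}

```text
t: 19.92
eef_pos: [628.6, 16.2, 148.6]
orientation: [0.0, 1.0, 0.003, 0.0]
force: [-1.5, -0.7, 3.9]
width: 11.4
```

Request:
{"method": "move_arm", "body": {"deltas": [[32, 0, 0, 0, 0, 0, 0], [32, 0, 0, 0, 0, 0, 0], [32, 0, 0, 10, 0, 0, 0], [32, 0, 0, 50, 0, 0, 0], [40, 0, 0, 110, 0, 0, 0]]}}

```text
t: 20.55
eef_pos: [627.7, 16.3, 257.4]
orientation: [-0.0, 1.0, 0.003, -0.002]
force: [1.0, -0.4, 0.5]
width: 38.3
```

Request:
{"method": "move_arm", "body": {"deltas": [[94, -30, -50, 40, 0, 0, 0], [94, -60, -100, 50, 0, 0, 0], [94, -90, -150, 50, 0, 0, 0], [94, -120, -200, 50, 0, 0, 0], [94, -150, -250, 50, 0, 0, 0]]}}

```text
t: 21.18
eef_pos: [477.5, -235.2, 308.5]
orientation: [0.001, 1.0, 0.003, 0.001]
force: [0.4, -0.9, -0.0]
width: 86.3
```

```bash
python3 look.py p6 619,-37,82,90,30 619,15,82,90,30 437,105,7,18,32 438,-18,7,18,28 444,-105,7,18,32; python3 -c "
from h import *
c=np.load('pics/p6scene.npz')['pixels'];t=np.load('pics/p6top.npz')['pixels'];cv2.imwrite('pics/h4.png',np.hstack([cv2.resize(c[130:310,230:410],(400,400)),cv2.resize(t[180:320,270:410],(400,400))]))"
```

```text
21.175 [ 477.5 -235.2  308.5] 86.3
scene 619,-37,82,90,30 (116, array([[592.6, -41.5,  82.2],
       [641.1, -28. ,  89. ]]), np.float64(86.0), [array([616. , -34.9]), array([14. , 51.4]), np.float64(88.3)])
scene 619,15,82,90,30 (127, array([[591.2,  12.5,  82.5],
       [640.2,  25.5,  89.3]]), np.float64(86.1), [array([615.8,  19.3]), array([13.6, 50.6]), np.float64(89.7)])
scene 437,105,7,18,32 (162, array([[413.5,  87.3,   7.2],
       [455. , 128.8,  15.5]]), np.float64(11.7), [array([434. , 106.9]), array([44.8, 42.2]), np.float64(59.5)])
scene 438,-18,7,18,28 (106, array([[421.3, -27.9,   7.5],
       [450.5,   0.9,  16.3]]), np.float64(11.9), [array([435.1, -14.8]), array([31.9, 29.2]), np.float64(50.0)])
scene 444,-105,7,18,32 (119, array([[ 424.3, -117.6,    7.4],
       [ 460.6,  -82.9,   16. ]]), np.float64(11.7), [array([ 440.8, -100.6]), array([38.7, 35. ]), np.float64(27.0)])
top 619,-37,82,90,30 (129, array([[594.4, -42.9,  82.9],
       [643.4, -32.2,  89.4]]), np.float64(85.8), [array([618.8, -37.6]), array([49.8, 10.9]), np.float64(0.0)])
top 619,15,82,90,30 (127, array([[593.8,  11.4,  82.5],
       [642.7,  22.1,  89.4]]), np.float64(85.6), [array([618.2,  16.8]), array([50. , 10.7]), np.float64(0.2)])
top 437,105,7,18,32 (182, array([[416.6,  85.2,   7.4],
       [457.7, 124.4,  16.3]]), np.float64(11.4), [array([437. , 104.4]), array([42.8, 42.7]), np.float64(21.4)])
top 438,-18,7,18,28 (140, array([[424.6, -32.1,   7.7],
       [452.8,  -3.6,  16.5]]), np.float64(11.8), [array([439.3, -18.5]), array([30.6, 33.3]), np.float64(40.3)])
top 444,-105,7,18,32 (167, array([[ 427.9, -120.9,    7.9],
       [ 462.4,  -86.5,   16.3]]), np.float64(11.4), [array([ 445.3, -103.5]), array([34.8, 35.2]), np.float64(0.5)])
```

View pics/h4.png

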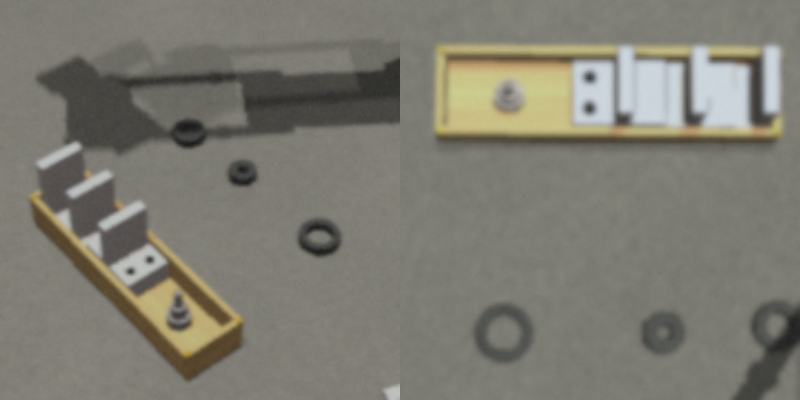

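Request:
{"method": "move_arm", "body": {"deltas": [[62, -10, 60, 0, 0, 0, 0], [62, -20, 120, 0, 0, 0, 0], [62, -30, 180, 0, 0, 0, 0], [62, -40, 240, 0, 0, 0, 0], [62, -40, 300, 0, 0, 0, 0]]}}

```text
t: 21.9
eef_pos: [437.6, 68.9, 308.4]
orientation: [-0.0, 1.0, 0.004, 0.001]
force: [2.0, -0.5, 0.4]
width: 62.2
```

Request:
{"method": "move_arm", "body": {"deltas": [[62, 0, 38, -40, 0, 0, 0], [62, 0, 38, -90, 0, 0, 0], [62, 0, 38, -140, 0, 0, 0], [62, 0, 38, -180, 0, 0, 0], [62, 0, 38, -180, 0, 0, 0]]}}

```text
t: 22.52
eef_pos: [436.6, 104.9, 125.8]
orientation: [0.0, 1.0, 0.004, -0.003]
force: [-0.8, -0.4, 0.3]
width: 62.0
```

Request:
{"method": "move_arm", "body": {"deltas": [[62, 0, 0, 0, 0, 0, 0], [62, 0, 0, 0, 0, 0, 0], [62, 0, 0, 0, 0, 0, 0]]}}

```text
t: 22.9
eef_pos: [439.3, 104.4, 128.9]
orientation: [-0.0, 1.0, 0.003, 0.001]
force: [-1.0, 0.0, 0.3]
width: 62.3
```

Request:
{"method": "move_arm", "body": {"deltas": [[62, -2, 0, -10, 0, 0, 0], [62, -2, 0, -20, 0, 0, 0], [62, -2, 0, -28, 0, 0, 0], [62, -2, 0, -28, 0, 0, 0], [62, -2, 0, -28, 0, 0, 0]]}}

```text
t: 23.52
eef_pos: [436.7, 104.3, 99.4]
orientation: [0.0, 1.0, 0.003, -0.0]
force: [-0.2, 0.7, 1.1]
width: 62.1
```

Request:
{"method": "move_arm", "body": {"deltas": [[30, 0, 0, 0, 0, 0, 0], [30, 0, 0, 0, 0, 0, 0], [30, 0, 0, 0, 0, 0, 0], [30, 0, 0, 0, 0, 0, 0], [30, 0, 0, 0, 0, 0, 0]], "force": 30}}

```text
t: 24.15
eef_pos: [436.7, 104.3, 99.8]
orientation: [0.0, 1.0, 0.003, 0.0]
force: [-0.9, -0.0, 2.5]
width: 42.4
```

Request:
{"method": "move_arm", "body": {"deltas": [[30, 0, 0, 30, 0, 0, 0], [30, 0, 0, 80, 0, 0, 0], [30, 0, 0, 120, 0, 0, 0], [30, 0, 0, 120, 0, 0, 0], [30, 0, 0, 120, 0, 0, 0]]}}

```text
t: 24.78
eef_pos: [435.6, 104.2, 218.6]
orientation: [0.0, 1.0, 0.003, -0.001]
force: [0.1, 0.3, -0.6]
width: 42.5
```

```bash
python3 look.py p7 437,104,115,140,32; python3 -c "
from h import *
print(env.read_state()['eef_pos'])
c=np.load('pics/p7scene.npz')['pixels'];t=np.load('pics/p7top.npz')['pixels'];cv2.imwrite('pics/h5.png',np.hstack([cv2.resize(c[110:270,310:470],(480,480)),cv2.resize(t[260:340,270:340],(300,480))]))"
```

```text
24.775 [435.6 104.2 218.6] 42.5
scene 437,104,115,140,32 (231, array([[416.9,  78.2, 119.9],
       [453.4, 131.7, 138.7]]), np.float64(129.4), [array([441.8, 103.1]), array([50.4, 39.3]), np.float64(49.1)])
top 437,104,115,140,32 none
[435.38791879 104.15677333 217.9149753 ]
```

View pics/h5.png

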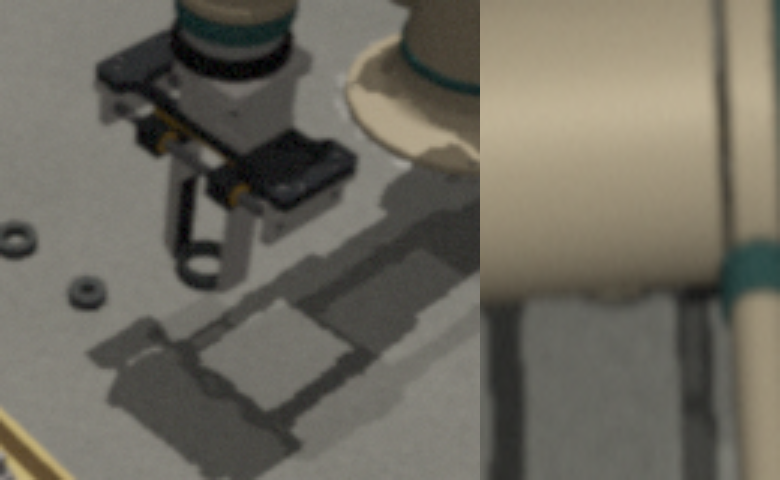

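```bash
cat > ray.py <<'E'
from h import *
def ray(c,u,v,z):
    K=c["intrinsics"];T=c["world_from_camera"]
    r=T[:3,:3]@np.array([(u-K[0,2])/K[0,0],(v-K[1,2])/K[1,1],1]); return T[:3,3]+r*((z-T[2,3])/r[2])
E
python3 - <<'E'
from ray import *
c=np.load("pics/p7scene.npz")
g=cv2.cvtColor(c["pixels"],cv2.COLOR_BGR2GRAY)
print(g[185:208,364:396])
print(ray(c,378.3,197.3,130))
E
```

```text
[[114  87  73  71  55  30  13  15  20  41  89 122 129 129 127 131 130 129
  131 126 112  89  74  71  71  73  69  73  71  76  88 109]
 [110  86  72  71  58  28  10   0  16  43  88 122 128 131 128 129 127 126
  129 123 109  85  71  71  73  75  70  72  71  81  93 112]
 [106  81  69  67  59  34  11  12  10  49  90 124 126 126 130 128 127 127
  124 120 100  80  72  70  73  76  71  74  71  77  92 111]
 [103  83  73  66  51  27  14   6  22  54  96 120 125 125 122 124 126 128
  126 118 103  79  71  68  72  72  72  73  72  83  94 115]
 [104  80  71  66  49  29  16   4  22  55  87 110 107 106 105 107 114 119
  118 114  99  78  72  73  75  72  72  70  78  85 105 115]
 [109  76  73  63  44  22   9  14   9  43  57  65  64  60  62  62  68  79
   86  92  86  79  70  70  73  73  71  71  76  84 108 121]
 [109  86  73  62  39  27  16  27  21  26  40  31  27  29  34  26  30  40
   46  61  71  69  71  71  74  72  73  70  76  87 111 123]
 [119  97  79  60  43  21  27  30  25  35  37  29  30  28  32  36  28  24
   34  49  64  69  70  72  71  76  73  72  76  92 116 127]
 [124 109  86  63  38  23  26  30  1
[... 1300 characters left out ...]
127 129 127 124  99  72  43  28  34  31  31  41  42  41  40  32  43
   57  74  70  75  73  71  72  76  84  98 116 127 133 129]
 [127 128 131 129 128 123 106  74  47  22  37  29  34  34  38  32  31  35
   54  66  71  72  75  73  80  92 107 117 126 126 130 131]
 [128 126 128 128 127 129 121 107  85  61  52  29  31  29  33  30  31  40
   58  67  71  75  77  84  97 113 124 129 132 129 127 124]
 [126 125 126 126 129 127 127 125 117 104  87  74  65  58  51  50  52  60
   70  70  75  83  95 110 120 127 130 129 127 119 114 103]
 [126 125 127 126 126 128 128 126 126 125 119 110 104  98  93  87  90  93
   93  93  97 108 118 122 125 129 124 118 109  93  89  81]]
[434.05138131 107.44447668 130.        ]
```

```bash
python3 - <<'E'
from ray import *
c=np.load("pics/p7scene.npz")
a=ray(c,378,189.8,130);b=ray(c,378,205.8,118);l=ray(c,368.3,199.5,124)
R=c["world_from_camera"][:3,:3]
d=R[:2,2]/np.hypot(*R[:2,2]);r=np.array([-d[1],d[0]]); r=r if r@R[:2,0]>0 else -r
print(a,b,np.hypot(*(a-b)[:2]),d,r)
m=(a+b)[:2]/2
# along d from m, along r from l
cd=m@d; cr=l[:2]@r+22
print(cd*d+cr*r, "robot frame +(2.7,-2.9):",cd*d+cr*r+[2.7,-2.9])
E
```

```text
[418.64567743  89.92197379 130.        ] [442.75224763 117.48061243 118.        ] 36.61427713866396 [-0.61506758 -0.78847439] [-0.78847439  0.61506758]
[429.90509189 104.32057016] robot frame +(2.7,-2.9): [432.60509189 101.42057016]
```

Request:
{"method": "move_arm", "body": {"deltas": [[30, 60, 0, 0, 0, 0, 0], [30, 120, -1.5, 0, 0, 0, 0], [30, 183, -1.5, 0, 0, 0, 0], [30, 183, -1.5, -25, 0, 0, 0], [30, 183, -1.5, -55, 0, 0, 0]]}}

```text
t: 25.5
eef_pos: [619.9, 102.6, 161.7]
orientation: [0.0, 1.0, 0.003, -0.001]
force: [-0.3, 0.0, -0.7]
width: 42.2
```

Request:
{"method": "move_arm", "body": {"deltas": [[30, 0, 0, 0, 0, 0, 0], [30, 0, 0, 0, 0, 0, 0], [30, 0, 0, 0, 0, 0, 0], [30, 0, 0, 0, 0, 0, 0]]}}

```text
t: 26.0
eef_pos: [619.9, 102.9, 165.8]
orientation: [-0.0, 1.0, 0.003, 0.001]
force: [-0.5, -0.2, -0.9]
width: 42.1
```

```bash
python3 look.py p8 618,102,40,57,12; python3 -c "
from h import *
print(env.read_state()['eef_pos'])
c=np.load('pics/p8scene.npz')['pixels'];t=np.load('pics/p8top.npz')['pixels'];cv2.imwrite('pics/h6.png',np.hstack([cv2.resize(c[210:290,270:350],(480,480),interpolation=2),cv2.resize(t[190:240,290:320],(288,480))]))"
```

```text
26.0 [619.9 102.9 165.8] 42.1
scene 618,102,40,57,12 (6, array([[615.9, 106. ,  40.4],
       [619.5, 109.8,  45.6]]), np.float64(43.4), [array([618.5, 108.5]), array([3.3, 4.2]), np.float64(55.2)])
top 618,102,40,57,12 (6, array([[615.1, 100.5,  40.7],
       [618.4, 106.7,  56.1]]), np.float64(48.2), [array([616.6, 103.9]), array([6.8, 2.8]), np.float64(80.7)])
[619.72780047 102.83277626 165.45052212]
```

View pics/h6.png

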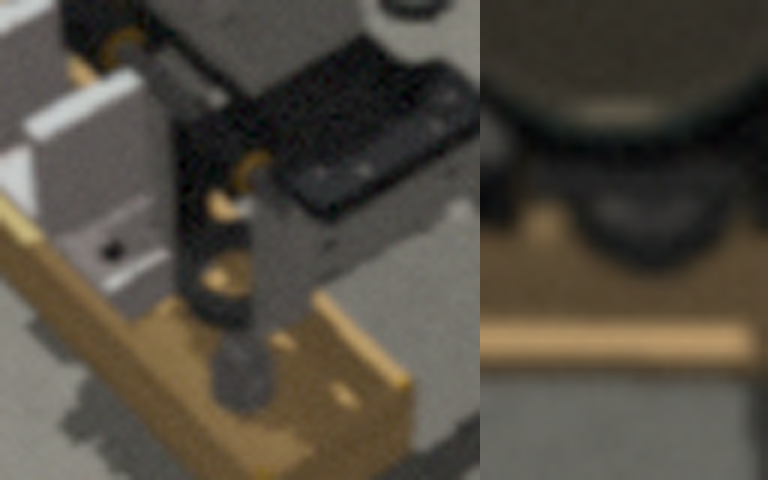

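```bash
python3 - <<'E'
from ray import *
c=np.load("pics/p8top.npz")
g=cv2.cvtColor(c["pixels"],cv2.COLOR_BGR2GRAY)
print(g[206:224,294:324])
for v in(217,218,219):
  for z in(66,78): print(v,z,ray(c,307.5,v,z).round(1))
c0=np.load("pics/p6top.npz");g0=cv2.cvtColor(c0["pixels"],cv2.COLOR_BGR2GRAY)
print(g0[204:224,296:322])
E
```

```text
[[ 20  25  22  18  17  18  16  17  14  14  19  12  14  12  15  14  20  25
   23  26  25  21  18  22  21  11  12  13  17  15]
 [ 26  33  34  26  30  26  28  29  25  20  23  21  19  22  21  26  26  32
   32  32  32  29  32  22  18  21  13  15   8  16]
 [ 29  36  36  35  32  33  35  34  35  32  34  31  35  35  32  35  36  37
   36  37  37  36  33  28  24  15  16  20  19  13]
 [ 31  37  36  35  35  33  36  34  36  36  33  35  34  35  35  34  36  35
   34  32  35  32  30  34  23  18  17  17  11  17]
 [ 35  40  46  46  36  30  30  34  41  47  45  42  37  38  36  36  41  42
   37  34  32  28  33  30  28  24  17  22  17  18]
 [ 47  61  70  67  56  38  27  36  51  58  59  52  47  42  43  44  50  50
   44  36  26  28  39  39  33  27  19  14   8  18]
 [ 58  82  94  90  72  50  30  32  45  57  57  55  50  46  49  51  51  46
   42  30  28  36  43  45  38  30  19  17   9  11]
 [ 70  94 104  98  78  56  32  28  32  43  44  49  50  48  49  49  46  43
   31  31  32  39  50  53  42  32  29  28  28  30]
 [ 74  92  97  95  80  60  44  29  25  31  33  39  41  39  38  42  35  29
   29  25  30  46  60  61 
[... 2793 characters left out ...]
36 155 175
  186 192 189 190 193 189 192 189]
 [190 190 189 191 188 190 181 168 147 132 129 127 132 130 130 145 170 185
  190 190 190 191 190 190 189 189]
 [188 188 189 186 189 188 187 181 171 159 149 145 149 150 156 167 181 187
  189 189 188 189 188 187 187 189]
 [186 189 188 187 188 188 188 185 183 180 175 174 173 176 180 184 186 188
  189 189 191 190 188 189 189 188]
 [189 188 186 189 188 190 187 189 187 186 186 186 182 188 186 188 189 190
  188 189 190 187 189 187 190 188]
 [188 188 188 190 189 187 188 190 188 190 189 188 187 190 190 190 189 189
  190 188 186 190 189 189 188 191]
 [191 189 190 190 190 189 190 190 189 191 189 192 190 189 190 190 189 190
  190 189 191 191 190 192 191 190]]
```

```bash
python3 - <<'E'
from ray import *
c=np.load("pics/p6top.npz")
for u,v,z in((307,219.2,8),(307,219.2,21),(301.5,216.5,18),(313.3,216.5,18),(307,208,54),(307,205.5,54)): print(u,v,z,ray(c,u,v,z).round(1))
E
```

```text
307 219.2 8 [606.1 105.5   8. ]
307 219.2 21 [603.8 105.1  21. ]
301.5 216.5 18 [610.3 117.4  18. ]
313.3 216.5 18 [610.6  91.4  18. ]
307 208 54 [622.4 104.5  54. ]
307 205.5 54 [627.8 104.6  54. ]
```

Request:
{"method": "move_arm", "body": {"deltas": [[30, -1.7, 0.9, 0, 0, 0, 0], [30, -1.7, 0.9, -12, 0, 0, 0], [30, -1.7, 0.9, -24, 0, 0, 0], [30, -1.7, 0.9, -36, 0, 0, 0], [30, -1.7, 0.9, -41, 0, 0, 0]]}}

```text
t: 26.72
eef_pos: [617.2, 103.6, 121.9]
orientation: [0.0, 1.0, 0.003, -0.001]
force: [0.6, 0.5, -0.8]
width: 42.3
```

Request:
{"method": "move_arm", "body": {"deltas": [[30, 0, 0, 0, 0, 0, 0], [30, 0, 0, -2, 0, 0, 0], [30, 0, 0, -4, 0, 0, 0], [30, 0, 0, -6, 0, 0, 0], [30, 0, 0, -6, 0, 0, 0]]}}

```text
t: 27.35
eef_pos: [617.7, 103.7, 117.5]
orientation: [0.0, 1.0, 0.003, -0.0]
force: [0.1, 1.0, -0.4]
width: 42.6
```

Request:
{"method": "move_arm", "body": {"deltas": [[30, 0, 0, -2, 0, 0, 0], [30, 0, 0, -4, 0, 0, 0], [30, 0, 0, -6, 0, 0, 0], [30, 0, 0, -8.5, 0, 0, 0], [30, 0, 0, -8.5, 0, 0, 0]]}}

```text
t: 27.98
eef_pos: [617.7, 103.7, 108.7]
orientation: [0.0, 1.0, 0.003, -0.0]
force: [0.2, -0.3, -0.9]
width: 42.2
```

Request:
{"method": "move_arm", "body": {"deltas": [[56, 0, 0, 0, 0, 0, 0], [56, 0, 0, 0, 0, 0, 0], [56, 0, 0, 15, 0, 0, 0], [56, 0, 0, 60, 0, 0, 0], [56, 0, 0, 120, 0, 0, 0]]}}

```text
t: 28.6
eef_pos: [617.2, 103.6, 230.0]
orientation: [0.0, 1.0, 0.003, -0.001]
force: [1.2, -0.1, -0.2]
width: 56.1
```

Request:
{"method": "move_arm", "body": {"deltas": [[56, -40, 40, 60, 0, 0, 0], [56, -80, 80, 80, 0, 0, 0], [56, -120, 120, 80, 0, 0, 0], [56, -150, 170, 80, 0, 0, 0]]}}

```text
t: 29.1
eef_pos: [468.6, 271.1, 311.7]
orientation: [-0.001, 1.0, 0.003, 0.002]
force: [0.7, 0.3, -0.3]
width: 55.5
```

```bash
python3 look.py p9 618,103,16,24,28 438,-18,7,18,28 444,-105,7,18,32 538,368,86,96,40 437,105,7,18,32; python3 -c "
from h import *
c=np.load('pics/p9scene.npz')['pixels'];t=np.load('pics/p9top.npz')['pixels'];cv2.imwrite('pics/h7.png',np.hstack([cv2.resize(c[180:310,260:390],(390,390)),cv2.resize(t[180:320,270:410],(390,390))]))"
```

```text
29.1 [468.6 271.1 311.7] 55.5
scene 618,103,16,24,28 (198, array([[595.1,  86.9,  16.8],
       [633.9, 126.7,  23.1]]), np.float64(20.5), [array([614.4, 106.8]), array([42. , 41.9]), np.float64(79.4)])
scene 438,-18,7,18,28 (107, array([[421.8, -27.8,   7.5],
       [451.1,   0.5,  15.4]]), np.float64(11.8), [array([435.9, -14. ]), array([31.4, 29.2]), np.float64(50.7)])
scene 444,-105,7,18,32 (116, array([[ 425.8, -117.1,    7.7],
       [ 459.2,  -83. ,   15.6]]), np.float64(11.7), [array([ 441.5, -100.5]), array([36.9, 36.3]), np.float64(81.4)])
scene 538,368,86,96,40 (163, array([[518.7, 360. ,  86.4],
       [554.7, 381.2,  95. ]]), np.float64(91.7), [array([536.6, 370.3]), array([13.3, 40.5]), np.float64(69.5)])
scene 437,105,7,18,32 none
top 618,103,16,24,28 (205, array([[597.4,  83.3,  16.4],
       [637.5, 122.8,  23.3]]), np.float64(19.9), [array([617. , 103.8]), array([42. , 41.7]), np.float64(66.2)])
top 438,-18,7,18,28 (140, array([[424.7, -31.9,   8.1],
       [452.7,  -3.6,  16.3]]), np.float64(11.8), [array([438.7, -16.8]), array([28.3, 30.7]), np.float64(1.5)])
top 444,-105,7,18,32 (163, array([[ 427.9, -121.2,    7.7],
       [ 462.5,  -86.6,   15.9]]), np.float64(11.5), [array([ 445.2, -103.8]), array([34.8, 35.5]), np.float64(0.6)])
top 538,368,86,96,40 none
top 437,105,7,18,32 none
```

View pics/h7.png

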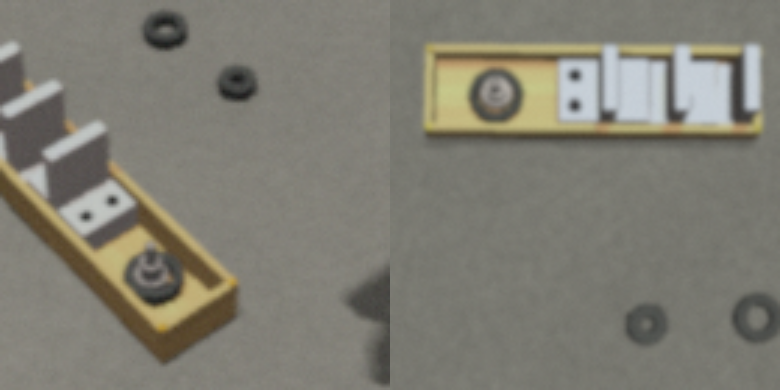

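Request:
{"method": "move_arm", "body": {"deltas": [[56, 0, -60, 0, 0, 0, 0], [56, 0, -120, 0, 0, 0, 0], [56, -5, -180, 0, 0, 0, 0], [56, -12, -240, 0, 0, 0, 0], [56, -20, -300, 0, 0, 0, 0]]}}

```text
t: 29.82
eef_pos: [449.8, -32.3, 310.1]
orientation: [0.001, 1.0, 0.003, 0.001]
force: [0.9, -1.0, -0.2]
width: 55.9
```

Request:
{"method": "move_arm", "body": {"deltas": [[56, -2, -40, 0, 0, 0, 0], [56, -2, -75, -40, 0, 0, 0], [56, -2, -75, -90, 0, 0, 0], [56, -2, -75, -140, 0, 0, 0], [56, -2, -75, -180, 0, 0, 0]]}}

```text
t: 30.45
eef_pos: [447.9, -105.8, 128.2]
orientation: [0.0, 1.0, 0.003, 0.0]
force: [0.3, -0.4, 0.0]
width: 56.2
```

Request:
{"method": "move_arm", "body": {"deltas": [[56, 0, 0, 0, 0, 0, 0], [56, 0, 0, 0, 0, 0, 0], [56, 0, 0, 0, 0, 0, 0]]}}

```text
t: 30.82
eef_pos: [449.4, -105.4, 131.0]
orientation: [0.001, 1.0, 0.003, 0.002]
force: [-0.5, -0.5, 0.4]
width: 56.0
```

Request:
{"method": "move_arm", "body": {"deltas": [[56, -4, 1.6, -10, 0, 0, 0], [56, -4, 1.6, -20, 0, 0, 0], [56, -4, 1.6, -27, 0, 0, 0], [56, -4, 1.6, -30.5, 0, 0, 0], [56, -4, 1.6, -30.5, 0, 0, 0]]}}

```text
t: 31.45
eef_pos: [444.0, -103.2, 98.1]
orientation: [-0.0, 1.0, 0.003, -0.0]
force: [-0.3, -0.1, 0.3]
width: 55.8
```

Request:
{"method": "move_arm", "body": {"deltas": [[25, 0, 0, 0, 0, 0, 0], [25, 0, 0, 0, 0, 0, 0], [25, 0, 0, 0, 0, 0, 0], [25, 0, 0, 0, 0, 0, 0], [25, 0, 0, 0, 0, 0, 0]], "force": 30}}

```text
t: 32.08
eef_pos: [444.2, -103.3, 98.7]
orientation: [0.0, 1.0, 0.003, 0.0]
force: [-0.1, -0.2, 1.1]
width: 37.4
```

Request:
{"method": "move_arm", "body": {"deltas": [[25, 0, 0, 30, 0, 0, 0], [25, 0, 0, 80, 0, 0, 0], [25, 10, 20, 100, 0, 0, 0], [25, 40, 70, 100, 0, 0, 0], [25, 70, 120, 100, 0, 0, 0]]}}

```text
t: 32.7
eef_pos: [514.6, 17.8, 199.0]
orientation: [0.0, 1.0, 0.003, 0.0]
force: [0.7, 0.3, -1.7]
width: 37.3
```

Request:
{"method": "move_arm", "body": {"deltas": [[25, 30, 45, 0, 0, 0, 0], [25, 65, 86, 0, 0, 0, 0], [25, 102.4, 86, 0, 0, 0, 0], [25, 102.4, 86, 0, 0, 0, 0], [25, 102.4, 86, -30, 0, 0, 0]]}}

```text
t: 33.33
eef_pos: [617.2, 102.8, 169.7]
orientation: [-0.0, 1.0, 0.003, 0.002]
force: [-0.3, 0.7, -0.6]
width: 37.1
```

Request:
{"method": "move_arm", "body": {"deltas": [[25, 0, 0, 0, 0, 0, 0], [25, 0, 0, 0, 0, 0, 0], [25, 0, 0, 0, 0, 0, 0]]}}

```text
t: 33.7
eef_pos: [616.7, 102.7, 169.8]
orientation: [-0.0, 1.0, 0.003, 0.001]
force: [-0.9, -0.3, -0.7]
width: 37.2
```

```bash
python3 look.py p10 618,103,16,24,28; python3 - <<'E'
from ray import *
c=np.load("pics/p10top.npz");g=cv2.cvtColor(c["pixels"],cv2.COLOR_BGR2GRAY)
print(g[204:222,294:322]); print(env.read_state()["eef_pos"])
c=np.load("pics/p9top.npz");g=cv2.cvtColor(c["pixels"],cv2.COLOR_BGR2GRAY)
print(g[202:224,294:322])
E
```

```text
33.7 [616.7 102.7 169.8] 37.2
scene 618,103,16,24,28 (197, array([[594.7,  87.1,  16.9],
       [634. , 126.6,  23.4]]), np.float64(20.5), [array([614. , 107.2]), array([42.5, 40.6]), np.float64(0.5)])
top 618,103,16,24,28 (84, array([[596. ,  83.2,  16.6],
       [618.6, 123. ,  22.8]]), np.float64(19.6), [array([607.8, 104. ]), array([24.4, 41.9]), np.float64(1.6)])
[[15 13 20 20 28 31 35 38 39 41 42 46 48 50 46 41 31 29 23 14  7 12 10  6
  11 14 14 19]
 [13  8 10 19 17 24 22 22 23 23 27 16 24 22 23 14 16 16  8  9  7  2 11 12
  13 14 12 13]
 [17 13 19 21 18 18 12 13 13  7 13 12 11  7 10  9  9 14 14 14  3 14  9 11
  16 15 15 17]
 [20 23 27 25 21 16 17 10 10 11  0  9 14  8  8 14  8 20 20 17 18 24 19 19
  11 10  6 13]
 [21 23 34 34 27 29 22 21 20 15 20 16 19 21 22 22 25 31 24 30 27 30 27 16
  17 18 10 13]
 [21 30 35 36 32 35 33 30 32 29 31 29 26 29 33 32 30 35 34 34 33 35 32 22
  19 11 19 13]
 [21 29 35 40 34 30 35 35 34 37 34 36 35 34 32 33 31 35 35 36 34 35 27 23
  18 13 21 11]
 [19 32 37 40 35 36 31 37 30 32 32 33 37 36 32 33 34 33 30 32 31 33 36 27
  25 26 17 14]
 [27 42 56 58 49 
[... 2789 characters left out ...]
183 183 183 179 156 114  82  79  80  89  98 109 115 118 120 114 106 101
   95  84  78  83 113 152 176 184 182 184]
 [183 183 182 180 165 131  94  76  76  79  93 104 106 111 112 104  91  89
   88  82  77  93 126 163 178 181 184 182]
 [182 183 183 180 172 155 120  90  73  77  82  91  94 100 100  94  87  79
   78  79  88 112 148 173 182 182 182 184]
 [181 182 182 183 181 170 149 114  81  72  76  78  83  86  86  84  78  76
   79  90 116 144 169 181 184 182 184 183]
 [183 184 184 185 184 179 166 140 110  87  76  75  77  77  77  77  73  80
   99 120 150 169 181 182 183 183 184 183]
 [184 184 184 183 183 182 178 167 150 132 113 104 100 100 102 101 103 115
  135 157 173 181 184 184 185 184 184 186]]
```

Request:
{"method": "move_arm", "body": {"deltas": [[25, 0.2, 1, -8, 0, 0, 0], [25, 0.2, 1, -16, 0, 0, 0], [25, 0.2, 1, -24, 0, 0, 0], [25, 0.2, 1, -32, 0, 0, 0], [25, 0.2, 1, -32, 0, 0, 0]]}}

```text
t: 34.42
eef_pos: [616.1, 103.8, 135.4]
orientation: [0.0, 1.0, 0.003, -0.001]
force: [-0.3, -0.5, -1.6]
width: 37.4
```

Request:
{"method": "move_arm", "body": {"deltas": [[25, 0, 0, -2, 0, 0, 0], [25, 0, 0, -4, 0, 0, 0], [25, 0, 0, -6, 0, 0, 0], [25, 0, 0, -7, 0, 0, 0], [25, 0, 0, -7, 0, 0, 0]]}}

```text
t: 35.05
eef_pos: [616.9, 103.8, 129.6]
orientation: [0.0, 1.0, 0.003, 0.0]
force: [1.2, -0.3, -0.6]
width: 37.2
```

Request:
{"method": "move_arm", "body": {"deltas": [[25, 0, 0, -2, 0, 0, 0], [25, 0, 0, -4, 0, 0, 0], [25, 0, 0, -6, 0, 0, 0], [25, 0, 0, -9, 0, 0, 0], [25, 0, 0, -9, 0, 0, 0]]}}

```text
t: 35.67
eef_pos: [616.9, 103.8, 120.3]
orientation: [0.0, 1.0, 0.003, 0.0]
force: [2.4, -0.9, -1.2]
width: 37.2
```

Request:
{"method": "move_arm", "body": {"deltas": [[25, 0, 0, 0, 0, 0, 0], [52, 0, 0, 0, 0, 0, 0], [52, 0, 0, 0, 0, 0, 0], [52, 0, 0, 0, 0, 0, 0], [52, 0, 0, 20, 0, 0, 0]]}}

```text
t: 36.3
eef_pos: [615.3, 103.7, 139.2]
orientation: [0.0, 1.0, 0.003, -0.002]
force: [1.4, -0.1, 0.8]
width: 51.7
```

Request:
{"method": "move_arm", "body": {"deltas": [[50, 0, 0, 50, 0, 0, 0], [50, 0, 0, 110, 0, 0, 0], [50, -40, 40, 140, 0, 0, 0], [50, -80, 80, 160, 0, 0, 0], [50, -120, 120, 160, 0, 0, 0]]}}

```text
t: 36.92
eef_pos: [496.0, 225.0, 302.7]
orientation: [-0.001, 1.0, 0.003, 0.002]
force: [-0.3, 1.1, -0.4]
width: 50.0
```

```bash
python3 look.py p11 618,103,29,38,28 618,103,16,24,28 438,-17,7,18,28
```

```text
36.925 [496.  225.  302.7] 50.0
scene 618,103,29,38,28 (180, array([[597.9,  90.3,  29.7],
       [632.5, 123.8,  37. ]]), np.float64(33.5), [array([617.3, 103.8]), array([37.5, 44.5]), np.float64(39.2)])
scene 618,103,16,24,28 (83, array([[596.4,  91. ,  16.8],
       [633.9, 126.6,  23.5]]), np.float64(20.0), [array([617.9, 111.7]), array([32.1, 43. ]), np.float64(59.1)])
scene 438,-17,7,18,28 (104, array([[421.4, -28.6,   7.1],
       [451.2,   0.8,  15.6]]), np.float64(11.7), [array([436.6, -13. ]), array([33.8, 29.7]), np.float64(82.7)])
top 618,103,29,38,28 (181, array([[599.5,  87.4,  29.5],
       [633.9, 120.2,  37.5]]), np.float64(33.2), [array([615.8, 102.1]), array([40.8, 36.5]), np.float64(35.3)])
top 618,103,16,24,28 (76, array([[597.4,  83.2,  16.7],
       [634.7, 123.1,  23.7]]), np.float64(20.3), [array([617.3, 103.1]), array([42.2, 41.3]), np.float64(77.5)])
top 438,-17,7,18,28 (142, array([[424.6, -31.9,   7.5],
       [452.8,  -3.6,  15.8]]), np.float64(11.6), [array([438.2, -17. ]), array([30.8, 31.2]), np.float64(82.2)])
```

Request:
{"method": "move_arm", "body": {"deltas": [[50, -14, -60, 0, 0, 0, 0], [50, -28, -120, 0, 0, 0, 0], [50, -42, -180, 0, 0, 0, 0], [50, -57, -242, 0, 0, 0, 0], [50, -57, -242, -40, 0, 0, 0]]}}

```text
t: 37.65
eef_pos: [440.9, -23.0, 262.5]
orientation: [0.002, 1.0, -0.0, 0.004]
force: [0.9, -0.1, -0.3]
width: 50.2
```

Request:
{"method": "move_arm", "body": {"deltas": [[50, 0, 0, -50, 0, 0, 0], [50, 0, 0, -100, 0, 0, 0], [50, 0, 0, -130, 0, 0, 0], [50, 0, 0, -130, 0, 0, 0], [50, 0, 0, -130, 0, 0, 0]]}}

```text
t: 38.28
eef_pos: [440.6, -18.6, 131.4]
orientation: [0.0, 1.0, 0.003, 0.001]
force: [-1.2, 0.3, -0.1]
width: 50.3
```

Request:
{"method": "move_arm", "body": {"deltas": [[50, -2, 1.3, -10, 0, 0, 0], [50, -2, 1.3, -20, 0, 0, 0], [50, -2, 1.3, -28, 0, 0, 0], [50, -2, 1.3, -32, 0, 0, 0], [50, -2, 1.3, -32, 0, 0, 0]]}}

```text
t: 38.9
eef_pos: [437.5, -16.9, 98.1]
orientation: [-0.0, 1.0, 0.003, -0.0]
force: [-0.3, 0.2, -0.4]
width: 49.9
```

Request:
{"method": "move_arm", "body": {"deltas": [[20, 0, 0, 0, 0, 0, 0], [20, 0, 0, 0, 0, 0, 0], [20, 0, 0, 0, 0, 0, 0], [20, 0, 0, 0, 0, 0, 0], [20, 0, 0, 0, 0, 0, 0]], "force": 30}}

```text
t: 39.52
eef_pos: [437.8, -16.9, 98.7]
orientation: [0.0, 1.0, 0.003, 0.0]
force: [0.3, -0.1, 2.1]
width: 31.0
```

Request:
{"method": "move_arm", "body": {"deltas": [[20, 0, 0, 30, 0, 0, 0], [20, 0, 0, 80, 0, 0, 0], [20, 20, 30, 100, 0, 0, 0], [20, 60, 70, 100, 0, 0, 0], [20, 100, 110, 100, 0, 0, 0]]}}

```text
t: 40.15
eef_pos: [538.5, 94.1, 199.0]
orientation: [0.0, 1.0, 0.003, 0.001]
force: [-0.2, -0.7, -1.1]
width: 31.2
```

Request:
{"method": "move_arm", "body": {"deltas": [[20, 40, 9.7, 0, 0, 0, 0], [20, 79, 9.7, 0, 0, 0, 0], [20, 79, 9.7, -28, 0, 0, 0], [20, 79, 9.7, -28, 0, 0, 0], [20, 79, 9.7, -28, 0, 0, 0]]}}

```text
t: 40.78
eef_pos: [616.3, 102.8, 170.7]
orientation: [0.0, 1.0, 0.003, -0.0]
force: [-0.2, 0.2, -0.3]
width: 30.9
```

Request:
{"method": "move_arm", "body": {"deltas": [[20, 0, 0, 0, 0, 0, 0], [20, 0, 0, 0, 0, 0, 0], [20, 0, 0, 0, 0, 0, 0]]}}

```text
t: 41.15
eef_pos: [616.7, 102.8, 171.1]
orientation: [0.0, 1.0, 0.003, 0.0]
force: [-0.1, -0.6, 0.3]
width: 30.8
```

```bash
python3 look.py p12 618,103,40,58,14;  python3 - <<'E'
from ray import *
print(env.read_state()['eef_pos'])
c=np.load('pics/p12scene.npz')['pixels'];t=np.load('pics/p12top.npz')['pixels'];t0=np.load('pics/p11top.npz')['pixels'];f=lambda x:cv2.resize(x,(266,400),interpolation=2)
cv2.imwrite('pics/h8.png',np.hstack([f(c[226:286,288:328]),f(t[194:233,294:320]),f(t0[194:233,294:320])]))
E
```

```text
41.15 [616.7 102.8 171.1] 30.8
scene 618,103,40,58,14 (18, array([[614.1, 103.6,  41.7],
       [620.3, 110.9,  54.2]]), np.float64(49.3), [array([617.4, 107.1]), array([6.9, 4.4]), np.float64(52.3)])
top 618,103,40,58,14 none
[616.65810003 102.80033779 170.83545484]
```

View pics/h8.png

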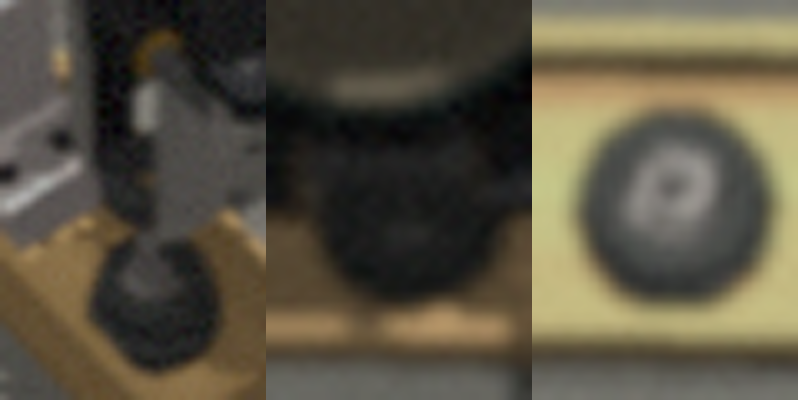

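Request:
{"method": "move_arm", "body": {"deltas": [[20, 1.2, 0.6, -6, 0, 0, 0], [20, 1.2, 0.6, -12, 0, 0, 0], [20, 1.2, 0.6, -17, 0, 0, 0], [20, 1.2, 0.6, -20, 0, 0, 0], [20, 1.2, 0.6, -20, 0, 0, 0]]}}

```text
t: 41.88
eef_pos: [617.7, 103.4, 150.1]
orientation: [0.0, 1.0, 0.003, -0.0]
force: [0.7, -0.3, 0.2]
width: 30.9
```

Request:
{"method": "move_arm", "body": {"deltas": [[20, 0, 0, -1, 0, 0, 0], [20, 0, 0, -2, 0, 0, 0], [20, 0, 0, -3, 0, 0, 0], [20, 0, 0, -4, 0, 0, 0], [20, 0, 0, -4, 0, 0, 0]]}}

```text
t: 42.5
eef_pos: [617.8, 103.4, 146.4]
orientation: [0.0, 1.0, 0.003, -0.0]
force: [-0.8, -0.4, -0.9]
width: 31.1
```

Request:
{"method": "move_arm", "body": {"deltas": [[20, 0, 0, -3, 0, 0, 0], [20, 0, 0, -6, 0, 0, 0], [20, 0, 0, -9, 0, 0, 0], [20, 0, 0, -12.5, 0, 0, 0], [20, 0, 0, -12.5, 0, 0, 0]]}}

```text
t: 43.12
eef_pos: [617.6, 103.4, 133.5]
orientation: [0.0, 1.0, 0.003, -0.0]
force: [-0.0, 0.1, -1.2]
width: 30.9
```

Request:
{"method": "move_arm", "body": {"deltas": [[20, 0, 0, 0, 0, 0, 0], [46, 0, 0, 0, 0, 0, 0], [46, 0, 0, 0, 0, 0, 0], [46, 0, 0, 0, 0, 0, 0], [46, 0, 0, 20, 0, 0, 0]]}}

```text
t: 43.75
eef_pos: [616.8, 103.3, 152.8]
orientation: [0.0, 1.0, 0.003, -0.002]
force: [0.0, -0.4, 0.6]
width: 46.2
```

Request:
{"method": "move_arm", "body": {"deltas": [[40, 0, 0, 50, 0, 0, 0], [40, -20, -30, 110, 0, 0, 0], [40, -70, -60, 140, 0, 0, 0], [40, -130, -80, 150, 0, 0, 0], [40, -180, -100, 150, 0, 0, 0]]}}

```text
t: 44.38
eef_pos: [437.8, 3.2, 305.2]
orientation: [0.0, 1.0, 0.004, 0.001]
force: [0.3, -0.9, -0.5]
width: 39.7
```

```bash
python3 look.py p13 618,103,42,50,28 618,103,29,38,28 538,368,87,96,30 530,360,53,64,65 619,-90,82,90,30 619,-37,82,90,30 619,15,82,90,30
```

```text
44.375 [437.8   3.2 305.2] 39.7
scene 618,103,42,50,28 (138, array([[602.1,  91.8,  42.8],
       [630.7, 120. ,  49.3]]), np.float64(46.1), [array([616.6, 106. ]), array([31. , 29.4]), np.float64(51.6)])
scene 618,103,29,38,28 (83, array([[597.6,  95.4,  29.5],
       [636.6, 125.1,  37.4]]), np.float64(33.3), [array([621.6, 109.3]), array([26.6, 46. ]), np.float64(64.1)])
scene 538,368,87,96,30 (158, array([[518.6, 359.4,  87.4],
       [554.9, 381.8,  94.9]]), np.float64(91.9), [array([536.2, 369.6]), array([14.2, 40.4]), np.float64(68.9)])
scene 530,360,53,64,65 (951, array([[503.8, 324.8,  54.7],
       [570.9, 416.9,  62.1]]), np.float64(58.7), [array([536.1, 370.3]), array([92.6, 51.4]), np.float64(68.8)])
scene 619,-90,82,90,30 (108, array([[593.6, -94.3,  82.7],
       [641.1, -81. ,  88.6]]), np.float64(86.1), [array([617.4, -88.4]), array([16.4, 49.5]), np.float64(89.3)])
scene 619,-37,82,90,30 (115, array([[592.2, -40.9,  82.4],
       [640. , -28.1,  89.4]]), np.float64(85.7), [array([616.1, -35.1]), array([14.3, 50.2]), np.float64(89.2)])
scene 619,15,82,90,30 (128, arr
[... 631 characters left out ...]
 np.float64(68.5)])
top 530,360,53,64,65 (815, array([[506.7, 322.6,  53.8],
       [571. , 412.3,  63. ]]), np.float64(58.1), [array([538.8, 367.6]), array([92.4, 49.9]), np.float64(68.5)])
top 619,-90,82,90,30 (116, array([[595.2, -95.3,  82.3],
       [644.2, -84.6,  89.4]]), np.float64(85.4), [array([619.7, -89.9]), array([10.9, 49.9]), np.float64(89.5)])
top 619,-37,82,90,30 (133, array([[594.8, -42.9,  82.4],
       [643.3, -32.2,  89.3]]), np.float64(85.7), [array([619. , -37.6]), array([49.5, 11. ]), np.float64(0.3)])
top 619,15,82,90,30 (126, array([[593.9,  11.5,  82.4],
       [642.9,  22.1,  89.5]]), np.float64(85.7), [array([618.2,  16.7]), array([50.1, 10.7]), np.float64(0.5)])
```

Request:
{"method": "move_arm", "body": {"deltas": [[40, 15, 60, 0, 0, 0, -0.1], [40, 30, 120, 0, 0, 0, -0.2], [40, 45, 180, 0, 0, 0, -0.3], [40, 60, 240, 0, 0, 0, -0.38], [40, 80, 300, 0, 0, 0, -0.38]]}}

```text
t: 45.1
eef_pos: [519.4, 305.9, 304.0]
orientation: [-0.0, 0.983, -0.185, 0.0]
force: [0.5, 0.8, -0.6]
width: 40.0
```

Request:
{"method": "move_arm", "body": {"deltas": [[40, 20, 60, 0, 0, 0, 0], [40, 20, 64, -40, 0, 0, 0], [40, 20, 64, -90, 0, 0, 0], [40, 20, 64, -115, 0, 0, 0], [40, 20, 64, -115, 0, 0, 0]]}}

```text
t: 45.72
eef_pos: [537.9, 367.2, 186.2]
orientation: [0.002, 0.983, -0.185, -0.002]
force: [0.6, 0.2, 0.2]
width: 39.9
```

Request:
{"method": "move_arm", "body": {"deltas": [[40, 0, 0, 0, 0, 0, 0], [40, 0, 0, 0, 0, 0, 0], [40, 0, 0, 0, 0, 0, 0]]}}

```text
t: 46.1
eef_pos: [539.3, 367.4, 190.4]
orientation: [-0.001, 0.983, -0.186, 0.001]
force: [-0.7, 1.1, -0.1]
width: 40.1
```

Request:
{"method": "move_arm", "body": {"deltas": [[40, -0.6, 0.3, -10, 0, 0, 0], [40, -0.6, 0.3, -20, 0, 0, 0], [40, -0.6, 0.3, -28, 0, 0, 0], [40, -0.6, 0.3, -30, 0, 0, 0], [40, -0.6, 0.3, -30, 0, 0, 0]]}}

```text
t: 46.72
eef_pos: [538.1, 367.4, 158.7]
orientation: [0.0, 0.983, -0.185, -0.0]
force: [-0.5, 0.5, 0.2]
width: 40.1
```

Request:
{"method": "move_arm", "body": {"deltas": [[5, 0, 0, 0, 0, 0, 0], [5, 0, 0, 0, 0, 0, 0], [5, 0, 0, 0, 0, 0, 0], [5, 0, 0, 0, 0, 0, 0], [5, 0, 0, 0, 0, 0, 0]], "force": 45}}

```text
t: 47.35
eef_pos: [538.3, 367.7, 159.2]
orientation: [-0.0, 0.983, -0.186, 0.0]
force: [0.6, 0.1, -0.1]
width: 12.1
```

Request:
{"method": "move_arm", "body": {"deltas": [[5, 0, 0, 20, 0, 0, 0], [5, 0, 0, 60, 0, 0, 0], [5, 0, 0, 120, 0, 0, 0], [5, 0, 0, 120, 0, 0, 0]]}}

```text
t: 47.85
eef_pos: [540.0, 368.4, 284.0]
orientation: [-0.003, 0.983, -0.185, 0.004]
force: [0.9, -0.1, -3.8]
width: 12.3
```

Request:
{"method": "move_arm", "body": {"deltas": [[5, 15, -50, 0, 0, 0, 0.1], [5, 30, -105, 0, 0, 0, 0.2], [5, 48, -160, 0, 0, 0, 0.3], [5, 64, -215, 0, 0, 0, 0.379], [5, 80, -264.5, 0, 0, 0, 0.379]]}}

```text
t: 48.48
eef_pos: [617.2, 100.8, 276.4]
orientation: [0.0, 1.0, 0.003, -0.002]
force: [-0.0, -0.1, -4.3]
width: 11.8
```

Request:
{"method": "move_arm", "body": {"deltas": [[5, 0, 0, -20, 0, 0, 0], [5, 0, 0, -35, 0, 0, 0], [5, 0, 0, -35, 0, 0, 0], [5, 0, 0, -35, 0, 0, 0], [5, 0, 0, -35, 0, 0, 0]]}}

```text
t: 49.1
eef_pos: [618.3, 103.6, 244.7]
orientation: [0.0, 1.0, 0.003, 0.001]
force: [0.1, 0.0, -3.6]
width: 11.8
```

```bash
python3 look.py p14 618,104,140,152,70 618,15,82,90,30; python3 -c "
from h import *
print(env.read_state()['eef_pos'],env.read_state()['orientation'])
c=np.load('pics/p14scene.npz')['pixels'];cv2.imwrite('pics/h9.png',cv2.resize(c[150:310,230:390],(600,600)))"
```

```text
49.1 [618.3 103.6 244.7] 11.8
scene 618,104,140,152,70 (650, array([[592.8,  62.6, 140.9],
       [641.1, 151.8, 148.3]]), np.float64(144.2), [array([616.3, 105.9]), array([51.7, 94. ]), np.float64(0.6)])
scene 618,15,82,90,30 (38, array([[625.9,  12.1,  82.7],
       [640.5,  24.9,  88.3]]), np.float64(85.6), [array([633.3,  18.9]), array([15.5, 13.1]), np.float64(12.5)])
top 618,104,140,152,70 (373, array([[594.1,  58.1, 140.3],
       [641.8, 147.2, 148.6]]), np.float64(143.9), [array([618.6, 103. ]), array([49.9, 90. ]), np.float64(1.1)])
top 618,15,82,90,30 (56, array([[594.2,  11.5,  82.2],
       [623.6,  19.9,  89.8]]), np.float64(85.9), [array([608.8,  15.7]), array([30.2,  8.5]), np.float64(0.2)])
[618.29437292 103.42082102 244.71817293] [2.80118434e-05 9.99994277e-01 3.31106955e-03 6.94624153e-04]
```

View pics/h9.png

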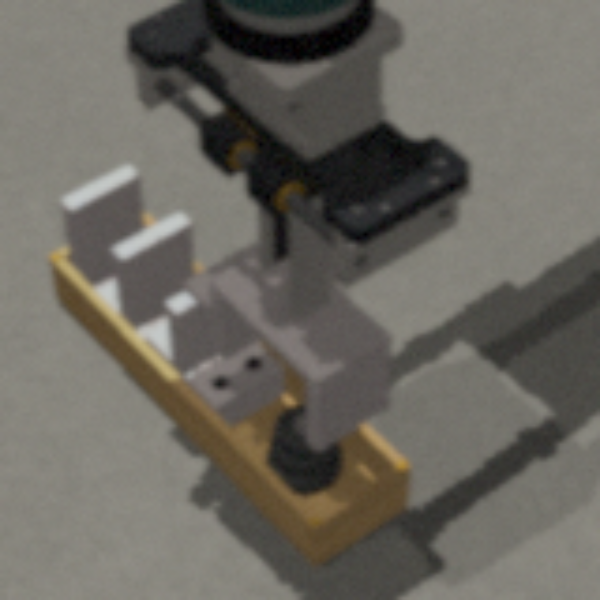

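The picture shows the bridge held level (crop 330,350) over the post with its three collars (crop 305,450), lip toward the brackets. Lowering.

Request:
{"method": "move_arm", "body": {"deltas": [[5, 0.4, 0.2, -10, 0, 0, 0], [5, 0.4, 0.2, -20, 0, 0, 0], [5, 0.4, 0.2, -30, 0, 0, 0], [5, 0.4, 0.2, -38, 0, 0, 0], [5, 0.4, 0.2, -38, 0, 0, 0]]}}

```text
t: 49.82
eef_pos: [618.1, 103.0, 204.9]
orientation: [0.0, 1.0, 0.003, -0.001]
force: [-0.3, -0.5, -3.1]
width: 11.8
```

Request:
{"method": "move_arm", "body": {"deltas": [[5, 0, 0, -6, 0, 0, 0], [5, 0, 0, -12, 0, 0, 0], [5, 0, 0, -18, 0, 0, 0], [5, 0, 0, -24, 0, 0, 0], [5, 0, 0, -24, 0, 0, 0]]}}

```text
t: 50.45
eef_pos: [618.2, 103.1, 181.2]
orientation: [0.0, 1.0, 0.003, -0.001]
force: [-0.3, -1.5, -2.9]
width: 11.7
```

Request:
{"method": "move_arm", "body": {"deltas": [[5, 0, 0.3, -3, 0, 0, 0], [5, 0, 0.3, -6, 0, 0, 0], [5, 0, 0.3, -9, 0, 0, 0], [5, 0, 0.3, -12, 0, 0, 0], [5, 0, 0.3, -12.5, 0, 0, 0]]}}

```text
t: 51.08
eef_pos: [618.3, 103.4, 169.1]
orientation: [0.0, 1.0, 0.003, -0.0]
force: [-0.9, 0.1, -3.7]
width: 11.4
```

Request:
{"method": "move_arm", "body": {"deltas": [[5, 0, 0, -1, 0, 0, 0], [5, 0, 0, -1.5, 0, 0, 0], [5, 0, 0, -2, 0, 0, 0], [5, 0, 0, -2, 0, 0, 0]]}}

```text
t: 51.58
eef_pos: [618.5, 103.4, 167.4]
orientation: [0.0, 1.0, 0.003, -0.0]
force: [0.4, -0.1, -3.7]
width: 12.0
```

Request:
{"method": "move_arm", "body": {"deltas": [[5, 0, 0, -1, 0, 0, 0], [5, 0, 0, -2, 0, 0, 0], [5, 0, 0, -2, 0, 0, 0]]}}

```text
t: 51.95
eef_pos: [618.6, 103.5, 167.1]
orientation: [0.0, 1.0, 0.003, 0.001]
force: [-1.7, -1.1, 5.8]
width: 12.0
```

Contact with the floor at the expected height; releasing and backing off.

Request:
{"method": "move_arm", "body": {"deltas": [[34, 0, 0, 1, 0, 0, 0], [34, 0, 0, 1, 0, 0, 0], [34, 0, 0, 1, 0, 0, 0], [34, 0, 0, 20, 0, 0, 0], [34, 0, 0, 60, 0, 0, 0]]}}

```text
t: 52.58
eef_pos: [617.5, 103.3, 223.9]
orientation: [0.0, 1.0, 0.003, -0.003]
force: [0.3, -0.3, 0.5]
width: 34.0
```

Request:
{"method": "move_arm", "body": {"deltas": [[40, 0, 0, 60, 0, 0, 0], [40, -50, 30, 80, 0, 0, 0], [40, -100, 60, 80, 0, 0, 0], [40, -150, 90, 80, 0, 0, 0], [40, -190, 120, 80, 0, 0, 0]]}}

```text
t: 53.2
eef_pos: [426.5, 224.1, 305.6]
orientation: [-0.0, 1.0, 0.003, 0.0]
force: [-0.2, 0.4, 0.2]
width: 40.0
```

Request:
{"method": "move_arm", "body": {"deltas": [[40, 0, 0, 0, 0, 0, 0], [40, 0, 0, 0, 0, 0, 0], [40, 0, 0, 0, 0, 0, 0]]}}

```text
t: 53.58
eef_pos: [429.7, 222.9, 305.3]
orientation: [0.0, 1.0, 0.002, 0.0]
force: [-0.0, -0.1, -0.5]
width: 39.7
```

```bash
python3 look.py p15 618,104,94,105,40 618,104,61,71,60 619,-90,82,90,30 619,-37,82,90,30 619,15,82,90,30 619,27,35,41,150; python3 -c "
from h import *
c=np.load('pics/p15scene.npz')['pixels'];t=np.load('pics/p15top.npz')['pixels'];cv2.imwrite('pics/h10.png',np.hstack([cv2.resize(c[170:310,230:370],(400,400)),cv2.resize(t[150:290,270:410],(400,400))]))"
```

```text
53.575 [429.7 222.9 305.3] 39.7
scene 618,104,94,105,40 (120, array([[597.4, 100. ,  94.3],
       [635.6, 113. , 103.5]]), np.float64(99.7), [array([616.5, 106.9]), array([14.2, 40.3]), np.float64(86.9)])
scene 618,104,61,71,60 (682, array([[592.1,  61.7,  62.2],
       [640.9, 151.5,  69.9]]), np.float64(66.5), [array([616.8, 106.2]), array([93.9, 52. ]), np.float64(89.7)])
scene 619,-90,82,90,30 (107, array([[594.1, -94.3,  82.4],
       [641.1, -80.6,  88.9]]), np.float64(85.8), [array([616.7, -87.4]), array([49.9, 14.2]), np.float64(0.2)])
scene 619,-37,82,90,30 (114, array([[592.7, -41.5,  82.1],
       [640.5, -29. ,  88.8]]), np.float64(85.9), [array([616.4, -35.3]), array([50.2, 13.8]), np.float64(1.8)])
scene 619,15,82,90,30 (121, array([[591.1,  12.5,  82.3],
       [639.5,  25.8,  88.9]]), np.float64(85.9), [array([614.8,  19.5]), array([50.8, 15.9]), np.float64(3.0)])
scene 619,27,35,41,150 (664, array([[583.4, -93.4,  35.2],
       [651. , 160.3,  40.9]]), np.float64(38.2), [array([617.7,  30.6]), array([ 71.4, 263.5]), np.float64(0.1)])
top 618,104,94,105,40 (99, array
[... 296 characters left out ...]
oat64(0.1)])
top 619,-90,82,90,30 (130, array([[595.3, -95.1,  82.3],
       [643.8, -84.4,  89.1]]), np.float64(85.7), [array([619.5, -89.7]), array([11.3, 50. ]), np.float64(89.7)])
top 619,-37,82,90,30 (130, array([[594.8, -42.9,  82.4],
       [643.3, -32. ,  89.1]]), np.float64(85.6), [array([619.2, -37.5]), array([49.7, 11.1]), np.float64(0.1)])
top 619,15,82,90,30 (125, array([[594.8,  11.5,  82.3],
       [642.8,  22. ,  89.6]]), np.float64(85.8), [array([618.6,  16.8]), array([49.5, 10.6]), np.float64(0.4)])
top 619,27,35,41,150 (829, array([[ 585.7, -103.3,   35.2],
       [ 653.6,  156.8,   40.8]]), np.float64(37.9), [array([619.3,  26.7]), array([ 68.8, 261.6]), np.float64(0.5)])
```

View pics/h10.png

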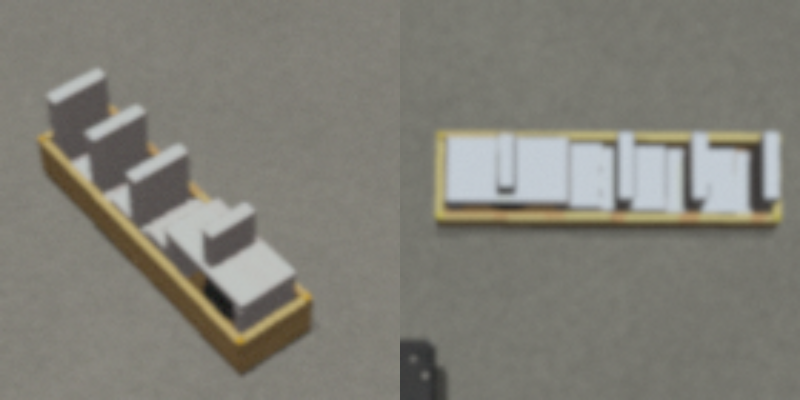

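The pictures show all four parts standing in the box with the bridge over the collars: fin at scene crop (228,235), top crop (507,162). The bench is clear.

```bash
python3 -c "
from cell import env
print(env.close_job())"
```

```text
the job is handed in; nothing more can be done
None
```

The clamp set is packed and the job is handed in at about 54 s on the robot's clock. The order was plain, low-lip and high-lip bracket, then the large, middle and small collars, and the bridge last. No verdict was reported.

**Brackets and bridge:** after release, the overhead camera put each one within about 1.2 mm of its place. The high-lip bracket was the furthest off, about 1.2 mm along the box. The bracket tops stood at 86 mm and the bridge's top plate at 66 mm, as they should on the box floor.

**Collars:** all three were present. Their tops read about 20, 33 and 46 mm, which matches each one fully home on its own step. I checked them before the bridge went on; afterwards only part of them can be seen under it.

**What disagreed:**
- The two cameras differed by about 3 mm sideways. The overhead one agreed with the arm, so I used it.
- The gripper read 42.4 mm on the 44 mm large collar, but it still went home freely.
- I gripped the high-lip bracket about 10 mm off centre and allowed for that when placing it.

I did not re-measure the paint tin or push block at the end; the arm's path stayed clear of both. No collar was seen to have been knocked aside.

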